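Key and sprocket back on the press's drive shaft

ROBOT

A 6-joint arm with a two-finger parallel gripper is mounted at the origin on the work surface. World frame = base frame: x ahead of the robot, y to its left, z up, the work surface at z = 0. Lengths are in m, angles in rad, forces in N, time in s.
With the tool pointing down it reaches from about 0.325 to 0.9 m from the base axis. Payload 6.1 kg.
Tool frame: the origin (TCP) lies midway between the tips of the shut fingers; the grasp point (between the pads) lies bot.grasp_offset behind it (bot.grasp_offset is the distance from the TCP to the grasp point, in m); z points along the fingers, y is the direction in which the jaws open and shut (so a half turn about z gives the same grasp; the last joint's range is limited). The gripper opens to 87 mm and grips with 3 to 60 N. Pads are 19 mm wide; open, the fingers measure 117 mm over their backs; the gripper's body (75 mm by 190 mm) begins 51 mm behind the grasp point.
Start: joints at [1.01, 0.22, 1.526, -0, 1.395, -0.126], TCP at [0.263, 0.567, 0.223] pointing down, gripper open.
Joint ranges: [-2.98, 2.98], [-0.91, 2.08], [0.09, 2.57], [-1.24, 4.39], [0.2, 2.65], [-2.68, 2.68]. Speed limits (rad/s): [2.57, 2.57, 3.01, 3.14, 3.14, 3.14].

INTERFACE

Orientations are given as a unit quaternion [w, x, y, z].
In Python, from station import sensors, cams, order, bot gives the robot as it stands. The module is installed in compiled form; this text tells all that it offers.
- The arm moves only by the tool apply_moves, never from a script. Its argument "deltas" is a list of rows, each a list of 2 entries, a list of its own where there are three numbers: the shift along the world's x, y, z in m, then the turn about the world's z in rad. In form: [[[x, y, z], turn], ...]. A call has 1 to 20 rows; each row is the pose to reach, as a shift and turn from the pose commanded when the call began; what a row does not reach only later rows make up. A row lasts 1/8 s, in which the tool goes at most 62.5 mm and 10.7 degrees, less where a joint would pass 70% of its speed; a pose out of reach is approached as far as the arm can. A call with a gripper value outside its range is refused whole. "fingers" is the gripper command: -1 is fully open, 1 is shut, values between are in proportion, set as the call begins (left out, the last holds). The fingers move at their own pace and stop on an object; the grip force is fixed at half the most. Time passes only in rows, so rows that repeat a pose let the fingers close. It gives the time, the measured TCP pose, the force and the opening at its end, in the units of the state.
- sensors.sense(): the state, without advancing time (a new reading comes with each control period).
- cams.camera(name): name is "scene" or "top"; returns the picture (480x640x3 uint8, red, green, blue); there is no depth.
- cams.camera_info(name): a dict with "K" (3x3 intrinsics, pixels), "R" (3x3) and "t" (3): a world point X has camera coordinates R X + t. Camera axes: x right, y down, z forward; pixel columns grow to the right and rows downward; lengths in m; the calibration is good to about 2 mm. A picture is of the moment at which its call begins. camera_info takes no time and is no camera call.
- order.hand_in(): hands the job in, once; it reports no verdict.
The state is a dict: "clock": time; "qpos": joint angles; "qvel": joint speeds; "tau": joint torques, N m; "position": TCP position; "tool_rot": TCP orientation; "wrist_force": force on the tool from outside, world axes, zero at the start; "ft_torque": the same for the moment, N m; "grip_width": finger opening in m.
Only numpy, scipy, OpenCV 4.12 (cv2) and the standard library are available. Lean on these libraries where they do the work, as an engineer would, in place of code of your own. Each camera call takes 0.05 s, during which the arm holds its last target.

TASK

Refit the chain sprocket of the table-top printing press: lay the loose brass key in the slot of the drive shaft so that it sits down on the slot's floor, then slide the sprocket on, toothed end first, its keyway over the key, and seat it home against the collar with a firm steady push of about 15 N. Feel it on rather than force it: if it binds, ease off and realign, because pushing the sprocket or the key with more than 30 N scars the soft brass and the shaft. Let go of everything, and leave the ink jar, the spanner and the ink roller where they are.

Things in the scene. Friction and masses are not known exactly. Their poses are not given: they have to be found in the camera images.
- shaft_seat (a point): On the axis of the press's drive shaft (steel, level, round, 30 mm thick, 54 mm long from here to its tip), in the plane of the collar's end face, where the sprocket's toothed face must end. y = along the axis, outward to the tip; z = square to the axis, through the middle of the key slot, out of its open side. 105 mm above the table.
- shaft: The same shaft with its collar; origin and axes as shaft_seat. It turns about its y by up to 0.6 rad either way, with stiff friction (0.7 N m), and starts turned by up to 0.25 rad, so that the slot faces up or leans to one side. The last 6 mm at its free tip taper from 30 to 23 mm in diameter.
- slot (a point): Centre of the floor of the key slot in the shaft: 10 mm from the shaft's axis, 5 mm below its round top; axes as shaft_seat (y along the slot, z out of it). The slot is 11 mm wide and 37.5 mm long, closed at both ends (from 3 to 40.5 mm outward of shaft_seat), its long upper edges slightly bevelled.
- collar: Spacer collar, 40 mm in diameter, dark steel, on the shaft between the press's bearing and the place of the sprocket (a ring that can turn but not slide). Its origin is the point shaft_seat.
- press: The green table-top printing press, fixed, 500 x 360 mm; origin under its middle, y towards the side with the drive shaft. Its side plate, 65 mm behind shaft_seat, is 225 mm high (264 mm with its screws). On the same side, 200 mm further along the press's -x (away from the robot) than the shaft, is a hand crank with a small sprocket, its axis 75 mm above the table.
- key_mid (a point): Centre of the loose brass key, a flat bar 10 mm wide (x), 36 mm long (y, round ends) and 8 mm high (z), 22 g; it fits either way round. It lies flat on the parts board. On the floor of the slot its centre is 4 mm from the floor (14 mm from the shaft's axis) and it stands 3 mm out of the shaft.
- key: The same key; origin at the middle of its underside, 4 mm under key_mid; axes as key_mid.
- partsboard_top (a point): Centre of the top of the parts board, a felt-covered board 90 x 90 mm, 6 mm thick, fixed on the table, on which the key lies.
- sprocket_boss (a point): On the axis of the steel chain sprocket, half-way along its boss: 25 mm from the face of the toothed end, 17 mm from the boss's end. y = along the axis from the toothed end to the boss's end; z = square to the axis, through the keyway. At first level, 60 mm above the table, keyway up. Fully home it is 25 mm from shaft_seat along +y with the same axes.
- sprocket: The same sprocket, about 0.5 kg: a toothed disc 71 mm in diameter, 8 mm thick, with a plain round boss 50 mm in diameter, 34 mm long on one side (grip it across the boss from above). A 31 mm bore runs through both, with a keyway 11.2 mm wide whose roof is 19.5 mm from the axis. Origin on the axis at the toothed end's face; axes as sprocket_boss.
- vblock_mid (a point): Point on the axis of the V of the fixed wooden V-block, 60 mm above the table. The block is 38 mm wide (46 mm at 35 mm up), 29 mm long and up to 42 mm high, on a foot 85 x 75 mm, 10 mm high; the boss lies in it and the toothed disc hangs beside it.
- ink_jar: Bystander: glass ink jar, 60 mm in diameter, 62 mm high; origin at the centre of its underside.
- spanner: Bystander: steel spanner 170 mm long, lying flat; origin at the middle of its underside.
- brayer: Bystander: rubber ink roller, 100 mm wide, 38 mm in diameter, with a wooden handle; origin under the middle of the roller.
There are look-alikes about, which are no part of the job. What is meant by the sprocket is not green or pink, and is the larger of those in its own colour.

How it is judged:
On the way, in this order (a step that is already met when the one before it is completed fails the run):
1. the key lies in the slot, down on its floor, and is let go (x of key_mid in the frame of slot between -0.0015 and 0.0015 m and y of key_mid in the frame of slot between -0.002 and 0.002 m and z of key_mid in the frame of slot between 0.0025 and 0.0055 m and angle between the y axis of key_mid and the y axis of slot, either way round below 0.08 rad and contact force between key and the fingers below 0.2 N), for 0.2 s.
2. the sprocket is on the shaft with its keyway over the key (x of key_mid in the frame of slot between -0.0015 and 0.0015 m and y of key_mid in the frame of slot between -0.002 and 0.002 m and z of key_mid in the frame of slot between 0.0025 and 0.0055 m and angle between the y axis of key_mid and the y axis of slot, either way round below 0.08 rad and x of sprocket_boss in the frame of shaft_seat between -0.002 and 0.002 m and z of sprocket_boss in the frame of shaft_seat between -0.002 and 0.002 m and y of sprocket_boss in the frame of shaft_seat below 0.055 m and angle between the z axis of sprocket_boss and the z axis of shaft_seat, either way round below 0.1 rad and angle between the y axis of sprocket_boss and the y axis of shaft_seat, either way round below 0.06 rad).
3. the sprocket is pushed home against the collar with a steady 6 N or more (x of sprocket_boss in the frame of shaft_seat between -0.002 and 0.002 m and z of sprocket_boss in the frame of shaft_seat between -0.002 and 0.002 m and y of sprocket_boss in the frame of shaft_seat below 0.0265 m and angle between the z axis of sprocket_boss and the z axis of shaft_seat, either way round below 0.1 rad and angle between the y axis of sprocket_boss and the y axis of shaft_seat, either way round below 0.06 rad and contact force between sprocket and collar above 6 N), for 0.2 s.
At the end, for the whole second after the job is handed in: The key lies in the slot on its floor (within 1.5 mm across and in height, 2 mm along), and the sprocket is fully home: its toothed face within 1.5 mm of the collar, on the shaft's axis within 2 mm, its keyway in line with the slot within 0.1 rad, at rest (x of key_mid in the frame of slot between -0.0015 and 0.0015 m and y of key_mid in the frame of slot between -0.002 and 0.002 m and z of key_mid in the frame of slot between 0.0025 and 0.0055 m and angle between the y axis of key_mid and the y axis of slot, either way round below 0.08 rad and x of sprocket_boss in the frame of shaft_seat between -0.002 and 0.002 m and z of sprocket_boss in the frame of shaft_seat between -0.002 and 0.002 m and y of sprocket_boss in the frame of shaft_seat below 0.0265 m and angle between the z axis of sprocket_boss and the z axis of shaft_seat, either way round below 0.1 rad and angle between the y axis of sprocket_boss and the y axis of shaft_seat, either way round below 0.06 rad and linear speed of each of sprocket, key below 0.01 m/s); the robot touches nothing.
It fails at once if the sprocket is pressed on the shaft or collar with more than 30 N (contact force between sprocket and shaft above 30 N).
It fails at once if the sprocket is pressed on the key with more than 30 N (contact force between sprocket and key above 30 N).
It fails at once if the key is pressed on the shaft with more than 30 N (contact force between key and shaft above 30 N).
It fails at once if the ink jar, the spanner or the ink roller is moved by more than 20 mm (distance of any of ink_jar, spanner, brayer from where it was at the start of the episode above 0.02 m).
It also fails if it takes over 72 s, if anything falls off the work surface, if the arm or the gripper's body presses on something with over 40 N, if the wrist force passes 120 N, or if a joint passes its speed limit or range.

## Working session

There is one attempt and no reset: what is moved stays moved. The work goes in short steps, Python scripts to look and compute and a tool call to move; the robot and the scene stay as the last step left them, time stands still between calls to the robot, and variables do not carry over. Pictures are saved under pics/ and viewed, and the job is handed in when it is done.

Besides the shell and the picture viewer there is one more tool, called after "Emit:" as name(argument=value, ...), one argument or row to a line, values as JSON. apply_moves: Moves the arm, as the interface text tells. Its arguments: {"type":"object","properties":{"deltas":{"type":"array","items":{"type":"array"}},"fingers":{"type":"number"}},"required":["deltas"]}

```bash
mkdir -p pics; ls; python3 - <<'E'
from station import sensors, cams, order, bot
import cv2,json
for n in ("scene","top"):
    im=cams.camera(n); cv2.imwrite(f"pics/{n}0.png",im[:,:,::-1])
    i=cams.camera_info(n); print(n,i)
print(sensors.sense()); print(bot.grasp_offset)
E
```

```text
pics
scene {'K': array([[472.46280899,   0.        , 319.47632308],
       [  0.        , 472.46280899, 240.80399562],
       [  0.        ,   0.        ,   1.        ]]), 'R': array([[ 0.85675874,  0.51561545, -0.01025543],
       [ 0.4183719 , -0.70652907, -0.57077284],
       [-0.30154505,  0.48472403, -0.82104397]]), 't': array([-0.50245631, -0.20109239,  1.35461889])}
top {'K': array([[453.13798789,   0.        , 316.68254823],
       [  0.        , 453.13798789, 237.94414076],
       [  0.        ,   0.        ,   1.        ]]), 'R': array([[ 0.00662176, -0.99994864,  0.0076721 ],
       [-0.99254345, -0.00750616, -0.12166004],
       [ 0.12171138, -0.00680929, -0.99254218]]), 't': array([-0.00464347,  0.6249687 ,  1.1899077 ])}
{'clock': 0.1, 'qpos': array([ 1.00990292e+00,  2.21170139e-01,  1.52749574e+00, -5.89915419e-05,
        1.39467614e+00, -1.26123001e-01]), 'qvel': array([-2.11219064e-03, -3.59014848e-03, -2.38145855e-03, -9.32066063e-04,
       -4.65042807e-04, -9.20003834e-05]), 'tau': array([ 1.20701185e-03, -4.95947528e+01, -3.88515794e+01,  7.01076910e-02,
        5.16349054e-02, -7.06230321e-05]), 'position': array([0.26298868, 0.56636472, 0.22153297]), 'tool_rot': array([-2.67247814e-04,  2.15671954e-01,  9.76465485e-01, -8.33361641e-04]), 'wrist_force': array([ 0.02776932, -0.62436292,  0.39379251]), 'ft_torque': array([-0.02084203, -0.01988268, -0.00720756]), 'grip_width': 0.08723220325507815}
0.0187
```

View pics/scene0.png

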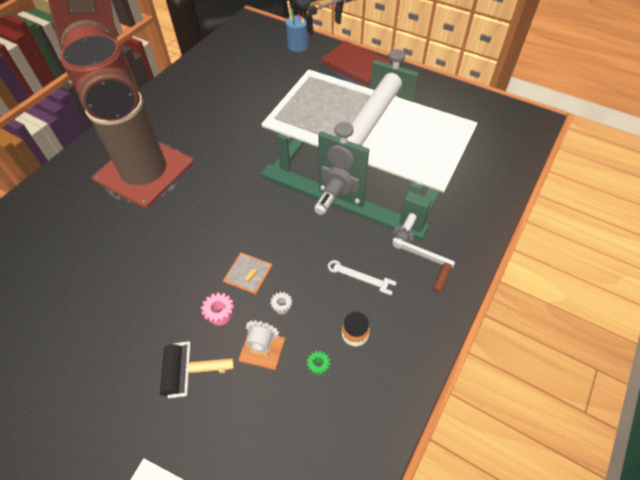

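View pics/top0.png

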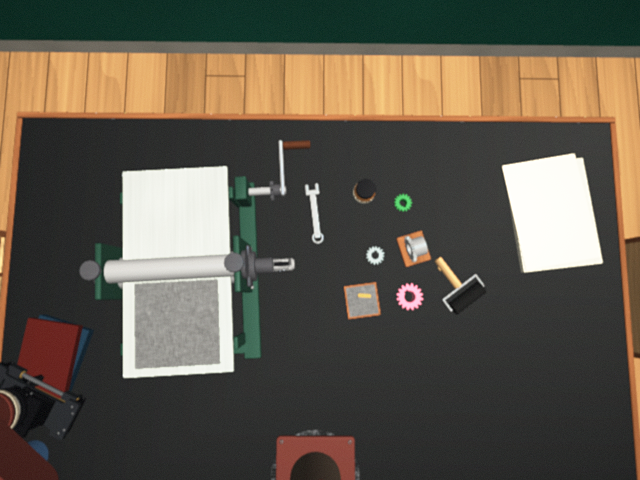

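```bash
cat > h.py <<'E'
from station import sensors, cams, order, bot
import cv2, numpy as np
def shot(n,name,box=None,scale=1,k=1):
    im=np.mean([cams.camera(n).astype(float) for _ in range(k)],0)
    np.save(f"pics/{name}.npy",im)
    crop(name,name,box,scale)
def crop(src,name,box,scale):
    im=np.load(f"pics/{src}.npy").clip(0,255).astype(np.uint8)
    x0,y0,x1,y1=box or (0,0,640,480)
    c=cv2.resize(im[y0:y1,x0:x1],None,fx=scale,fy=scale,interpolation=cv2.INTER_CUBIC)
    cv2.imwrite(f"pics/{name}.png",c[:,:,::-1])
I={n:cams.camera_info(n) for n in("scene","top")}
def proj(n,X):
    i=I[n]; p=i["K"]@(i["R"]@np.asarray(X,float)+i["t"]); return p[:2]/p[2]
def back(n,uv,z):
    i=I[n]; d=i["R"].T@np.linalg.inv(i["K"])@np.array([uv[0],uv[1],1.]); c=-i["R"].T@i["t"]
    return c+d*(z-c[2])/d[2]
def tri(uvs,uvt):
    A=[];b=[]
    for n,uv in(("scene",uvs),("top",uvt)):
        i=I[n]; d=i["R"].T@np.linalg.inv(i["K"])@np.array([uv[0],uv[1],1.]); d/=np.linalg.norm(d); c=-i["R"].T@i["t"]
        P=np.eye(3)-np.outer(d,d); A.append(P); b.append(P@c)
    A=np.vstack(A);b=np.hstack(b); x,*_=np.linalg.lstsq(A,b,rcond=None); return x, np.linalg.norm(A@x-b)
E
python3 - <<'E'
from h import *
shot("scene","s1",(300,170,360,225),12,4)
shot("top","t1",(230,235,310,295),10,4)
crop("s1","s1b",(190,240,310,380),5)
crop("t1","t1b",(335,230,435,320),7)
E
```

```text
(no output)
```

View pics/s1.png

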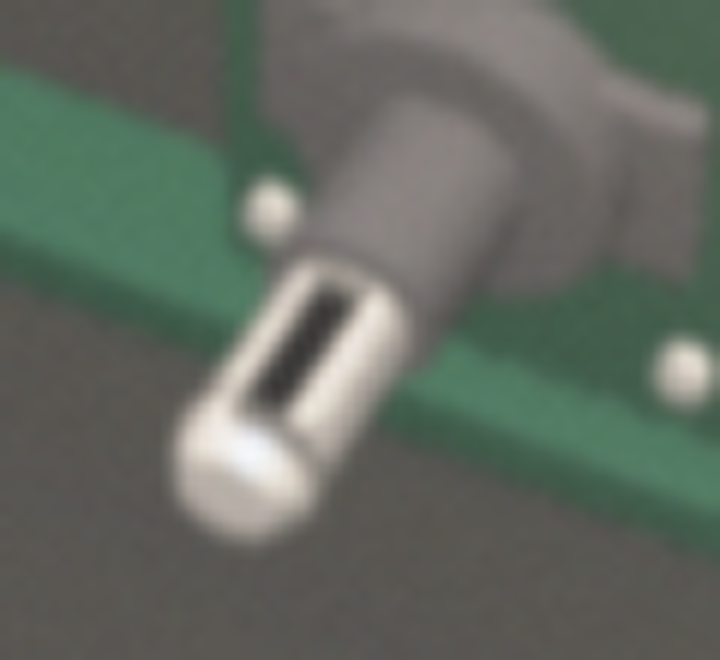

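View pics/t1.png

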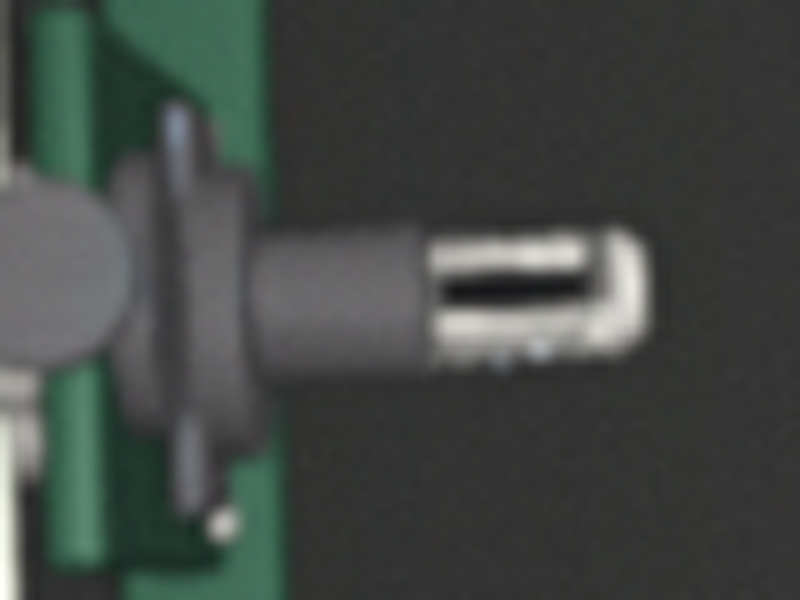

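View pics/s1b.png

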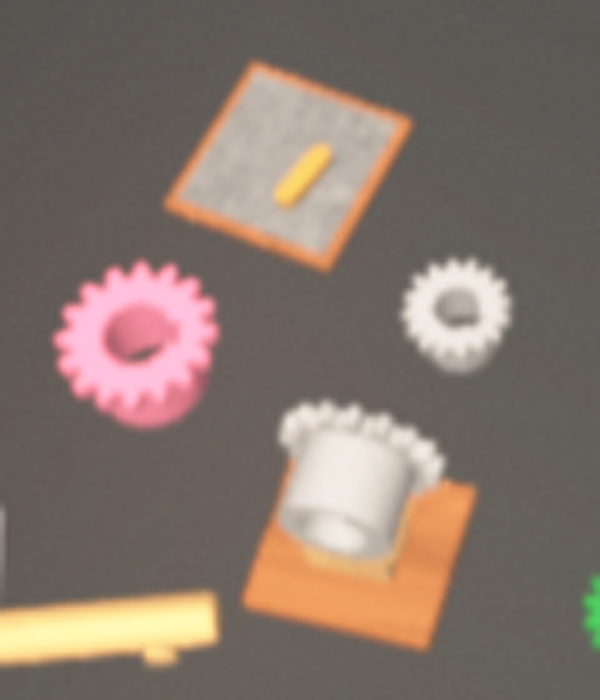

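View pics/t1b.png

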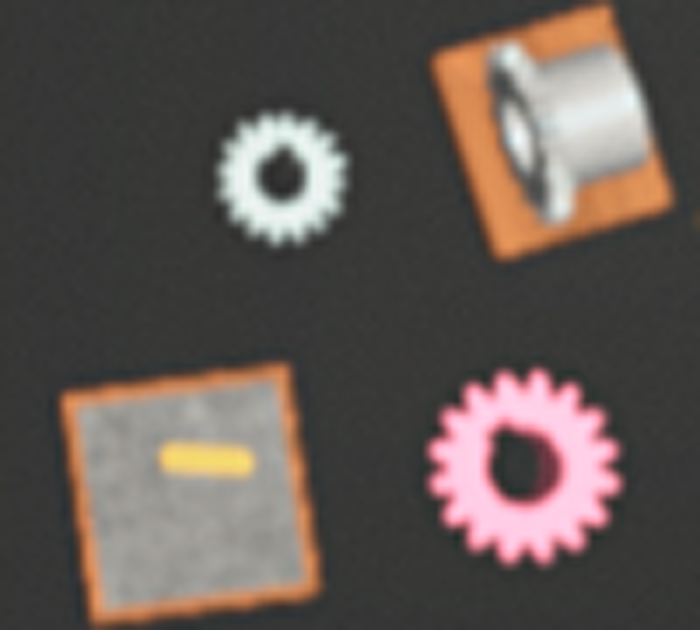

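```bash
python3 - <<'E'
from h import *
np.set_printoptions(linewidth=200,precision=3,suppress=True)
for n in I: print(n, -I[n]["R"].T@I[n]["t"])
im=np.load("pics/t1.npy").mean(2)
print("top cols 272..296 rows 255..274"); print(im[255:274,272:297].astype(int))
im=np.load("pics/s1.npy").mean(2)
print("scene cols 312..338 rows 188..217"); print(im[188:217,312:340].astype(int))
E
```

```text
scene [ 0.923 -0.54   0.992]
top [0.476 0.008 1.257]
top cols 272..296 rows 255..274
[[ 50  51  52  52  49  51  50  49  51  50  51  50  51  50  50  50  50  51  51  51  51  50  52  51  52]
 [ 50  52  50  48  50  49  48  48  49  49  49  50  48  47  48  48  46  48  49  50  50  48  51  51  52]
 [ 55  51  52  52  51  51  50  50  47  49  50  51  53  60  63  60  57  55  65  76  64  52  50  50  53]
 [ 65  71  77  79  81  80  84  86  79  83  93  95  99 116 123 112  95  86 105 137 122  82  55  49  51]
 [ 84 120 131 134 141 146 152 160 154 157 169 175 172 178 187 176 136 106 128 175 179 143  85  51  49]
 [ 98 157 174 179 183 187 191 196 193 196 211 217 210 209 215 205 148 108 130 185 207 184 110  55  49]
 [101 151 166 164 164 162 155 154 152 155 170 178 172 168 172 159 119  98 126 183 216 203 125  59  48]
 [ 90 115 108  98  94  87  76  70  68  68  74  79  79  74  76  72  70  91 124 179 217 214 138  64  47]
 [ 88  90  64  42  39  38  33  32  31  32  32  32  30  32  30  34  55  88 122 175 217 220 144  65  47]
 [ 88  88  57  31  29  30  29  31  32  33  34  39  40  42  49  55  71 103 133 179 216 21
[... 3612 characters left out ...]
  85  85]
 [ 85  87 105 142 164 173 175 175 176 183 193 194 185 163 121  93  86  85  86  86  87  85  86  86  86  86  87  85]
 [ 86  86  94 116 144 162 172 174 174 176 175 168 156 138 104  89  85  86  87  85  87  86  87  84  86  86  85  86]
 [ 84  85  87  94 114 136 153 164 167 167 159 141 123 107  92  88  85  86  87  86  85  85  85  85  86  86  86  86]
 [ 86  86  85  87  92 105 120 133 139 139 125 111  98  89  87  86  85  86  85  85  85  86  85  85  85  86  86  87]
 [ 85  85  85  86  86  89  94  99 105 106  97  91  87  86  87  85  86  86  87  87  86  86  86  86  86  86  87  87]
 [ 84  85  86  85  86  87  87  87  88  89  86  86  86  86  86  85  85  87  85  85  85  85  84  86  86  85  87  87]]
```

```bash
cat > fit.py <<'E'
from h import *
from scipy.ndimage import gaussian_filter
from scipy.optimize import least_squares
def rays(n,box,ss,off):
    i=I[n]; x0,y0,x1,y1=box
    u=np.arange((x1-x0)*ss)/ss+x0-0.5+0.5/ss-off[0]; v=np.arange((y1-y0)*ss)/ss+y0-0.5+0.5/ss-off[1]
    U,V=np.meshgrid(u,v); d=np.stack([U,V,np.ones_like(U)],-1)@np.linalg.inv(i["K"]).T@i["R"]
    d/=np.linalg.norm(d,axis=-1,keepdims=True); c=-i["R"].T@i["t"]; return c,d
def trace(sdf,c,d,t0,t1,it=60):
    t=np.full(d.shape[:2],t0)
    for _ in range(it):
        p=c+d*t[...,None]; s=sdf(p); t=np.minimum(t+s,t1)
    p=c+d*t[...,None]; hit=(sdf(p)<2e-4)
    return p,hit
def normal(sdf,p,h=1e-5):
    g=np.stack([sdf(p+np.eye(3)[k]*h)-sdf(p-np.eye(3)[k]*h) for k in range(3)],-1)
    return g/(np.linalg.norm(g,axis=-1,keepdims=True)+1e-12)
def frame(yaw,lean):
    # y axis outward horizontal; yaw=0 -> -Y world. lean about y
    y=np.array([np.sin(yaw),-np.cos(yaw),0]); z0=np.array([0,0,1.]); x0=np.cross(y,z0)
    z=np.cos(lean)*z0+np.sin(lean)*x0; x=np.cross(y,z); return np.stack([x,y,z],1)
def residual(img,box,ss,classes,sig):
    # classes: list of supersampled maps; solve intensities
    x0,y0,x1,y1=box
    cols=[]
    for m in classes:
        b=gaussian_filter(m.astype(float),sig*ss).reshape(y1-y0,ss,x1-x0,ss).mean((1,3)); cols.append(b.ravel())
    A=np.stack(cols,1); b=img[y0:y1,x0:x1].mean(2).ravel()
    k=np.linalg.lstsq(A,b,rcond=1e-6)[0]; return (A@k-b).reshape(y1-y0,x1-x0),(A@k).reshape(y1-y0,x1-x0)
E
cat > shaft.py <<'E'
from fit import *
import sys
def mk(pos,yaw,lean):
    R=frame(yaw,lean)
    def loc(p): return (p-pos)@R
    def sdf(p):
        q=loc(p); r=np.hypot(q[...,0],q[...,2]); y=q[...,1]
        a=np.maximum(r-.015,np.maximum(y-.054,-.05-y))
        co=(r-.015+(y-.048)*3.5/6)*np.cos(np.arctan(3.5/6)); a=np.maximum(a,co)
        sl=np.maximum(np.maximum(abs(q[...,0])-.0055,abs(y-.02175)-.01875),.010-q[...,2])
        a=np.maximum(a,-sl)
        col=np.maximum(r-.020,np.maximum(y,-.043-y))
        return np.minimum(a,col)
    return loc,sdf
ss=4
boxes={"top":(262,250,302,280),"scene":(308,184,342,218)}
def model(P,n,img,full=False):
    x,y,yaw,lean=P[:4]; off=P[4:6] if n=="top" else P[6:8]
    loc,sdf=mk(np.array([x,y,.105]),yaw,lean)
    c,d=rays(n,boxes[n],ss,off); D=np.linalg.norm(c-np.array([x,y,.105]))
    p,hit=trace(sdf,c,d,D-.12,D+.12); q=loc(p); nn=normal(sdf,p)
    r=np.hypot(q[...,0],q[...,2])
    col=hit&((r>.0155)|(q[...,1]<.0002)); s=hit&~col
    inslot=s&(abs(q[...,0])<.0056)&(q[...,2]>0.0095)&(q[...,1]>.0029)&(q[...,1]<.0406)&(r<.0148)
    endw=inslot&(abs(abs(q[...,1]-.02175)-.01875)<3e-4); floor=inslot&(q[...,2]<.0103)&~endw; wl=inslot&~floor&~endw&(q[...,0]<0); wr=inslot&~floor&~endw&(q[...,0]>=0)
    body=s&~inslot; tap=body&(q[...,1]>.048)&(q[...,1]<.0538); tip=body&(q[...,1]>=.0538); rnd=body&(q[...,1]<=.048)
    ph=np.arctan2(nn@np.array([1.,0,0]) if False else nn[...,0],nn[...,2])
    U=np.linspace(-1,1,hit.shape[1])[None,:]+0*ph; V=np.linspace(-1,1,hit.shape[0])[:,None]+0*ph
    cl=[~hit,~hit*U,~hit*V,col,col*np.cos(ph),col*np.sin(ph),floor,floor*q[...,1]*30,wl,wr,endw,tip]
    for k in (0,1,2,3):
        for m in (rnd,tap):
            cl.append(m*np.cos(k*ph)); 
            if k: cl.append(m*np.sin(k*ph))
    return residual(img,boxes[n],ss,cl,.6)
if __name__=="__main__":
    tn,sn=sys.argv[1],sys.argv[2]
    T=np.load(f"pics/{tn}.npy");S=np.load(f"pics/{sn}.npy")
    sc=np.array([.001,.001,.02,.05,.3,.3,.3,.3])
    g0=back("top",(294,264),.105); print("tip guess",g0)
    best=None
    for l0 in(-.2,0,.2):
        p0=np.array([g0[0],g0[1]+.054,0,l0,0,0,0,0])
        f=lambda z:np.hstack([model(p0+z*sc,"top",T)[0].ravel(),model(p0+z*sc,"scene",S)[0].ravel(),20*z[4:]])
        r=least_squares(f,np.zeros(8),diff_step=.02,x_scale=1,max_nfev=25)
        print(l0,r.cost,np.round(p0+r.x*sc,4))
        if best is None or r.cost<best[0]: best=(r.cost,p0+r.x*sc)
    P=best[1]
    out=[]
    for n,im in(("top",T),("scene",S)):
        x0,y0,x1,y1=boxes[n]; e,m=model(P,n,im); out.append(cv2.resize(np.hstack([im[y0:y1,x0:x1].mean(2),m,128+e]).clip(0,255).astype(np.uint8),(780,270),interpolation=0))
    cv2.imwrite(f"pics/fit_{tn}.png",np.vstack(out))
E
time python3 shaft.py t1 s1
```

```text
tip guess [0.54960895 0.0574793  0.105     ]
-0.2 195115.6969673856 [ 0.5493  0.1108  0.0016 -0.1562 -0.1891 -0.0988  0.0329 -0.0514]
0 144527.1020098567 [ 0.5494  0.1108  0.0024 -0.0088  0.0687  0.069  -0.0977 -0.0499]
0.2 179082.11046939215 [ 0.5495  0.1121  0.002   0.1723 -0.0199  0.0257 -0.0767 -0.0447]
real	3m59.656s
user	7m42.597s
sys	0m5.041s
```

```bash
sed -i 's/r=least_squares(f,np.zeros(8),diff_step=.02,x_scale=1,max_nfev=25)/r=least_squares(lambda w:f(w-10),np.full(8,10.),diff_step=.015,max_nfev=12); r.x-=10/; s/for l0 in(-.2,0,.2)/for l0 in(-.18,-.06,.06,.18)/; s/it=60/it=35/' shaft.py fit.py; sed -i 's/^ss=4/ss=3/' shaft.py
time OMP_NUM_THREADS=2 python3 shaft.py t1 s1
```

```text
tip guess [0.54960895 0.0574793  0.105     ]
-0.18 148789.8891845278 [ 0.5492  0.1122  0.0113 -0.0917  0.4539  0.0379 -0.3278  0.0991]
-0.06 134157.84587397426 [ 0.5498  0.1114  0.0075  0.0037  0.1611  0.0108 -0.3839  0.0123]
0.06 143049.52509759512 [ 0.5497  0.1116  0.0032  0.0624  0.1195 -0.0178 -0.0489  0.0736]
0.18 180198.3872114202 [ 0.5497  0.1116  0.0019  0.1787  0.0162  0.0225 -0.0008  0.0008]
real	0m44.307s
user	1m28.734s
sys	0m0.946s
```

View pics/fit_t1.png

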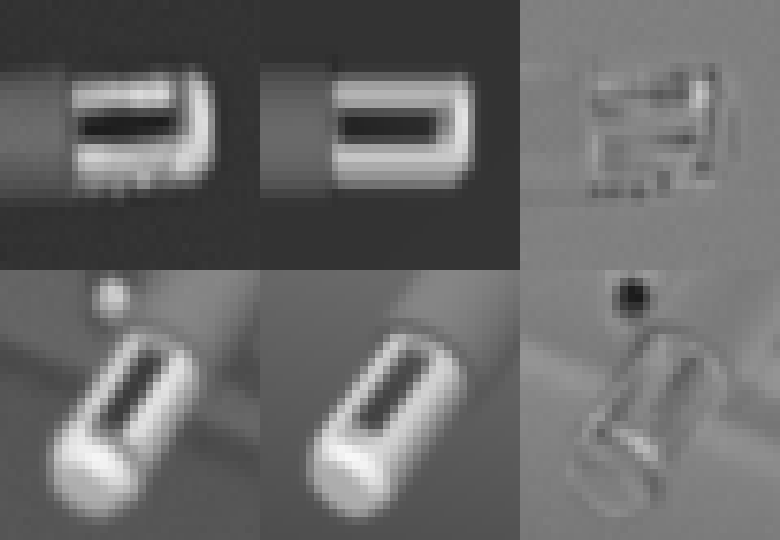

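```bash
cat > scan.py <<'E'
from shaft import *
T=np.load("pics/t1.npy");S=np.load("pics/s1.npy")
sc=np.array([.001,.001,.02,.3,.3,.3,.3])
from multiprocessing import Pool
def run(l):
    p0=np.array([.5496,.1114,.004,0,0,0,0])
    def full(z):
        p=p0+z*sc; return np.r_[p[:3],l,p[3:]]
    wT=np.zeros((30,40));wT[5:24,8:36]=1; wS=np.zeros((34,34)); wS[5:32,2:24]=1;
    def f(w):
        z=w-10; P=full(z)
        return np.hstack([(model(P,"top",T)[0]*wT).ravel(),(model(P,"scene",S)[0]*wS).ravel(),10*z[3:]])
    r=least_squares(f,np.full(7,10.),diff_step=.02,max_nfev=15,loss="soft_l1",f_scale=15)
    e=f(r.x); return l,r.cost,np.sum(e[:1200]**2)/2,np.sum(e[1200:]**2)/2,np.round(full(r.x-10),4)
if __name__=="__main__":
    with Pool(4) as p:
        for o in p.imap(run,np.arange(-.16,.161,.04)): print(o[0].round(2),*[int(a) for a in o[1:4]],o[4])
E
nproc; time OMP_NUM_THREADS=1 python3 scan.py
```

```text
4
-0.16 73797 40108 81889 [ 0.5495  0.1119  0.0074 -0.16    0.1266 -0.0188 -0.0872  0.0735]
-0.12 71706 42436 73173 [ 0.5498  0.1117 -0.0028 -0.12    0.0328  0.1617 -0.149   0.0445]
-0.08 63824 36928 62382 [ 0.5494  0.1117  0.0059 -0.08    0.0364  0.0189 -0.0357 -0.0084]
-0.04 51703 36506 40217 [ 0.5494  0.1117  0.0121 -0.04    0.242   0.0763 -0.4949  0.0285]
0.0 51626 38250 36988 [ 0.5496  0.1116  0.0123  0.      0.2708 -0.0055 -0.4847  0.0417]
0.04 59660 47729 41557 [ 0.5495  0.1114  0.004   0.04    0.0237  0.0172 -0.0064  0.0058]
0.08 55323 42408 38829 [ 0.5498  0.1116  0.009   0.08    0.1276 -0.0161 -0.1379  0.0944]
0.12 61790 51632 39863 [ 0.5496  0.1118  0.0062  0.12    0.1263 -0.0014 -0.0726  0.0672]
0.16 78087 85165 44601 [5.496e-01 1.114e-01 4.000e-03 1.600e-01 4.000e-04 2.000e-04 4.000e-04
 2.000e-04]
real	0m24.332s
user	1m4.447s
sys	0m5.641s
```

```bash
python3 - <<'E'
from h import *
im=np.load("pics/t1.npy")
# rail right edge (green->black) rows 200..350: subpixel col of half crossing using G-R
g=(im[:,:,1]-im[:,:,0])
pts=[]
for r in list(range(182,235))+list(range(300,350)):
    row=g[r,225:275]; 
    # last crossing of half of max
    m=np.median(row[15:30]); h=20 if m<30 else m/2
    k=np.where(row>12)[0]
    if len(k)==0: continue
    j=k[-1]; a,b=row[j],row[j+1] if j<49 else 0
    pts.append((225+j+(a-12)/(a-b+1e-9),r))
pts=np.array(pts)
X=np.array([back("top",p,.02)[:2] for p in pts])
A=np.c_[X[:,0],np.ones(len(X))]; k=np.linalg.lstsq(A,X[:,1],rcond=None)[0]; e=A@k-X[:,1]
for _ in range(4):
    ok=abs(e)<2*np.std(e[abs(e)<.01])+.0003; k=np.linalg.lstsq(A[ok],X[ok,1],rcond=None)[0]; e=A@k-X[:,1]
print(k,ok.sum(),np.std(e[ok]))
# crop of press for look
crop("t1","t1press",(90,150,310,390),3)
# collar & shaft midline rows per col
l=im.mean(2)
for c in list(range(257,271,2))+list(range(274,288,2)):
    col=l[:,c]; bg=50; 
    top=[];pk=col[258:262].max(); 
    r=255
    up=[r for r in range(250,266) if col[r]<(bg+pk)/2<=col[r+1]][:1]
    dn=[r for r in range(280,262,-1) if col[r+1]<72<=col[r]][:1]
    u=up[0]+((bg+pk)/2-col[up[0]])/(col[up[0]+1]-col[up[0]]) if up else -1
    d=dn[0]+(col[dn[0]]-72)/(col[dn[0]]-col[dn[0]+1]) if dn else -1
    print(c,round(u,2),round(d,2), back("top",(c,u),.105)[:2].round(4))
E
```

```text
[0.06234418 0.12554466] 93 0.00027832921724632223
257 258.59 270.95 [0.5627 0.1518]
259 258.38 271.15 [0.5633 0.1467]
261 258.47 271.04 [0.5631 0.1416]
263 258.36 271.05 [0.5634 0.1365]
265 258.04 271.04 [0.5643 0.1315]
267 258.04 270.94 [0.5643 0.1264]
269 257.86 270.89 [0.5648 0.1213]
274 258.65 271.25 [0.5629 0.1085]
276 258.6 271.55 [0.563  0.1035]
278 258.53 270.95 [0.5633 0.0984]
280 258.57 271.65 [0.5632 0.0933]
282 258.49 270.76 [0.5634 0.0882]
284 258.42 270.98 [0.5636 0.0831]
286 258.15 270.61 [0.5644 0.078 ]
```

View pics/t1press.png

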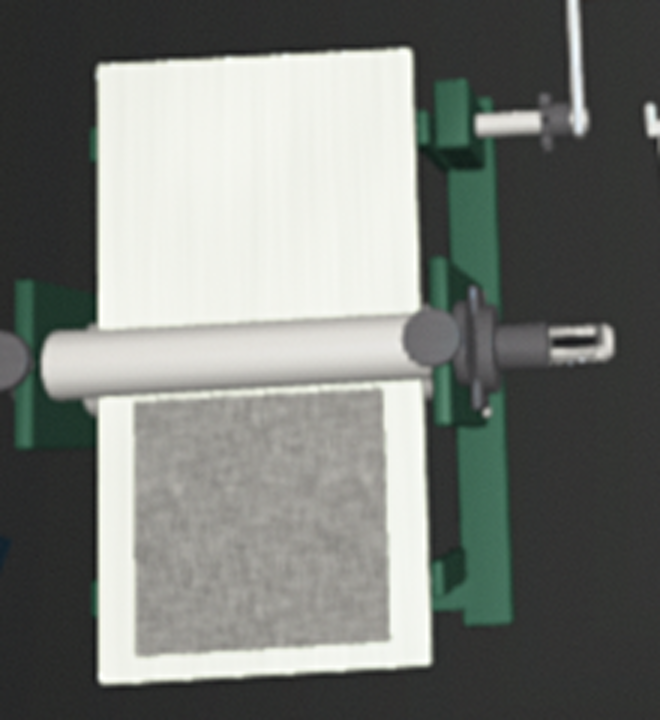

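```bash
sed -i 's/\[.5496,.1114,.004,/[.547,.1114,.062,/; s/max_nfev=15/max_nfev=25/' scan.py; sed -i 's/^ss=3/ss=5/' shaft.py; time OMP_NUM_THREADS=1 python3 scan.py
```

```text
-0.16 47032 28461 43047 [ 0.5472  0.1119  0.0587 -0.16    0.0807  0.0013 -0.4285  0.206 ]
-0.12 51449 31816 47947 [ 0.5474  0.1111  0.0496 -0.12    0.0879 -0.091   0.0307  0.1166]
-0.08 39118 26559 29578 [ 0.5481  0.1115  0.0554 -0.08    0.1635 -0.0281 -0.6861 -0.0088]
-0.04 52958 54519 28104 [ 0.5473  0.1117  0.0599 -0.04    0.0763  0.0096 -0.2043  0.1306]
0.0 46572 45943 25936 [ 0.5476  0.1111  0.0647  0.      0.0961  0.0397 -0.3204  0.0354]
0.04 58012 67707 27550 [ 0.5472  0.1115  0.062   0.04   -0.0268  0.0205 -0.052   0.0397]
0.08 60897 71092 28812 [ 0.5474  0.1113  0.0606  0.08   -0.0662  0.0125  0.0473  0.126 ]
0.12 63375 72150 31780 [0.5476 0.1114 0.0623 0.12   0.0801 0.0439 0.0957 0.2287]
0.16 76118 87047 41493 [0.547  0.1114 0.0655 0.16   0.0479 0.0034 0.0887 0.005 ]
real	1m24.527s
user	3m18.483s
sys	0m30.438s
```

```bash
cat > scan2.py <<'E'
from shaft import *
from scipy.optimize import minimize
T=np.load("pics/t1.npy");S=np.load("pics/s1.npy")
sc=np.array([.001,.001,.015,.05,.3,.3,.3,.3])
from multiprocessing import Pool
wT=np.zeros((30,40));wT[5:24,8:36]=1; wS=np.zeros((34,34)); wS[5:32,2:24]=1;
def cost(P,z):
    e=np.r_[(model(P,"top",T)[0]*wT).ravel(),(model(P,"scene",S)[0]*wS).ravel()]/15
    return 225*np.sum(np.sqrt(1+e*e)-1)+300*np.sum(z[4:]**2)
def run(l):
    p0=np.array([.548,.1115,.06,l,0,0,0,0])
    r=minimize(lambda z:cost(p0+z*sc,z),np.zeros(8),method="Nelder-Mead",options=dict(maxfev=450,initial_simplex=np.vstack([np.zeros(8),np.eye(8)])))
    return l,r.fun,np.round(p0+r.x*sc,4)
if __name__=="__main__":
    with Pool(4) as p: R=list(p.imap(run,[-.12,-.07,-.03,.03]))
    for o in R:print(*o)
    P=min(R,key=lambda o:o[1])[2]; out=[]
    for n,im in(("top",T),("scene",S)):
        x0,y0,x1,y1=boxes[n]; e,m=model(P,n,im); out.append(cv2.resize(np.hstack([im[y0:y1,x0:x1].mean(2),m,128+e]).clip(0,255).astype(np.uint8),(780,270),interpolation=0))
    cv2.imwrite("pics/fit2.png",np.vstack(out))
E
time OMP_NUM_THREADS=1 python3 scan2.py
```

```text
-0.12 40131.493188533386 [ 0.5477  0.1116  0.055  -0.0449  0.2741 -0.2084 -0.5443  0.0975]
-0.07 41975.84453661763 [ 0.5479  0.1114  0.0621 -0.018   0.3142 -0.2637 -0.401   0.0646]
-0.03 42053.89061500039 [ 0.5476  0.1116  0.0652 -0.0035  0.2656 -0.3313 -0.4489  0.1918]
0.03 43489.20336051889 [ 0.5482  0.1118  0.057   0.0167  0.2926 -0.1782 -0.4991  0.1654]
real	3m44.212s
user	12m46.386s
sys	1m46.779s
```

View pics/fit2.png

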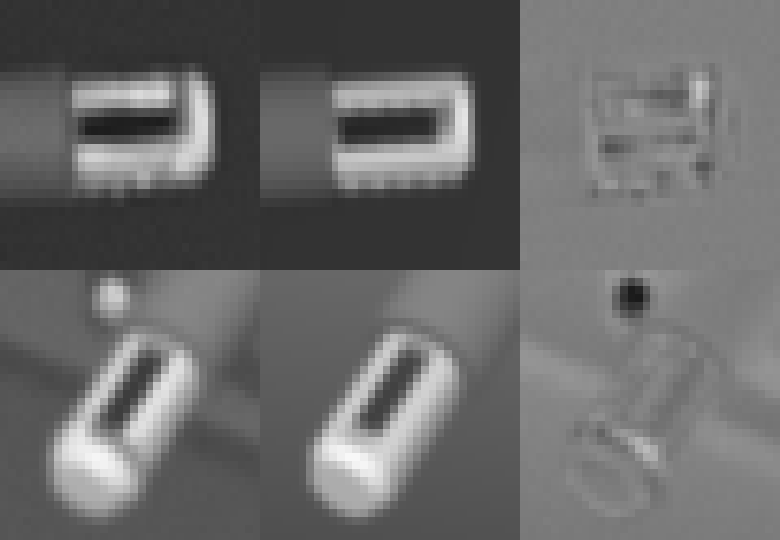

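```bash
cat > keyfit.py <<'E'
from fit import *
from scipy.optimize import minimize
import sys
ss=5
boxes={"top":(352,284,378,308),"scene":(238,262,264,286)}
ims={}
def model(P,n):
    x,y,yaw=P[:3]; off=P[3:5] if n=="top" else P[5:7]
    R=frame(yaw,0); pos=np.array([x,y,.006])
    def sdf(p):
        q=(p-pos)@R; yy=np.maximum(abs(q[...,1])-.013,0); r=np.hypot(q[...,0],yy)-.005
        return np.maximum(r,np.maximum(q[...,2]-.008,-q[...,2]))
    c,d=rays(n,boxes[n],ss,off); D=np.linalg.norm(c-pos); p,hit=trace(sdf,c,d,D-.05,D+.05,25)
    top=hit&(((p-pos)@R)[...,2]>.0077)
    sd=hit&~top; nn=normal(sdf,p)
    return residual(ims[n],boxes[n],ss,[~hit,top,sd,sd*nn[...,0],sd*nn[...,1]],.6)
def load(t,s):
    for n,f in(("top",t),("scene",s)):
        a=np.load(f"pics/{f}.npy"); ims[n]=np.repeat((a[:,:,:1]-a[:,:,2:]),3,2)
if __name__=="__main__":
    load(sys.argv[1],sys.argv[2])
    g=back("top",(364.6,295.6),.012); print(g)
    sc=np.array([.001,.001,.05,.3,.3,.3,.3])
    p0=np.array([g[0],g[1],-.07,0,0,0,0])
    def c(z):
        P=p0+z*sc; return sum(np.sum(model(P,n)[0]**2) for n in ims)+300*np.sum(z[3:]**2)
    for s in (1,-1):
        r=minimize(c,np.zeros(7),method="Nelder-Mead",options=dict(maxfev=350,initial_simplex=np.vstack([np.zeros(7),s*np.eye(7)])))
        print(r.fun,np.round(p0+r.x*sc,4))
E
cat > sprfit.py <<'E'
from fit import *
from scipy.optimize import minimize
import sys
ss=4
boxes={"top":(396,228,436,272),"scene":(240,314,286,360)}
ims={}
def model(P,n):
    x,y,yaw=P[:3]; off=P[3:5] if n=="top" else P[5:7]
    R=frame(yaw,0); pos=np.array([x,y,.060])   # sprocket_boss point
    def sdf(p):
        q=(p-pos)@R; r=np.hypot(q[...,0],q[...,2]); y_=q[...,1]
        a=np.minimum(np.maximum(r-.025,np.maximum(y_-.017,-.025-y_)),np.maximum(r-.0335,np.maximum(y_+.017,-.025-y_)))
        return np.maximum(a,-(r-.0155)*-1*-1) if False else np.maximum(a,.0155-r)
    c,d=rays(n,boxes[n],ss,off); D=np.linalg.norm(c-pos); p,hit=trace(sdf,c,d,D-.07,D+.12,30)
    q=(p-pos)@R; r=np.hypot(q[...,0],q[...,2]); nn=normal(sdf,p)@R
    disc=hit&(q[...,1]<-.0168); ends=hit&(abs(nn[...,1])>.7)&~disc; bore=hit&(r<.0158)&~disc; boss=hit&~disc&~ends&~bore
    dfl=disc&(abs(nn[...,1])>.7); dfr=disc&~dfl; dbore=dfr&(r<.0158); dfr=dfr&~dbore
    ph=np.arctan2(nn[...,0],nn[...,2])
    # background: foot (wood, z<=10mm approx) vs table: use colour channel robustly -> linear
    U=np.linspace(-1,1,hit.shape[1])[None,:]+0*ph; V=np.linspace(-1,1,hit.shape[0])[:,None]+0*ph
    cl=[~hit,~hit*U,~hit*V,ends,bore,dbore,dfl,dfr]
    for k in range(4):
        cl.append(boss*np.cos(k*ph)); 
        if k: cl.append(boss*np.sin(k*ph))
    return residual(ims[n],boxes[n],ss,cl,.6)
def load(t,s):
    for n,f in(("top",t),("scene",s)):
        a=np.load(f"pics/{f}.npy"); ims[n]=np.repeat(a[:,:,2:],3,2)  # blue: table dark, wood dark, steel bright
if __name__=="__main__":
    load(sys.argv[1],sys.argv[2])
    g=back("top",(417,247),.07); print(g)
    sc=np.array([.0015,.0015,.08,.3,.3,.3,.3])
    p0=np.array([g[0],g[1],.2,0,0,0,0])
    def c(z):
        P=p0+z*sc; t=0
        for n in ims:
            e=model(P,n)[0]/15; t+=225*np.sum(np.sqrt(1+e*e)-1)
        return t+300*np.sum(z[3:]**2)
    for s in (1,-1):
        r=minimize(c,np.zeros(7),method="Nelder-Mead",options=dict(maxfev=300,initial_simplex=np.vstack([np.zeros(7),s*np.eye(7)])))
        P=p0+r.x*sc; print(r.fun,np.round(P,4))
    out=[]
    for n,im in ims.items():
        x0,y0,x1,y1=boxes[n]; e,m=model(P,n); out.append(cv2.resize(np.hstack([im[y0:y1,x0:x1].mean(2),m,128+e]).clip(0,255).astype(np.uint8),(780,280),interpolation=0))
    cv2.imwrite("pics/fitspr.png",np.vstack(out))
E
(OMP_NUM_THREADS=1 python3 keyfit.py t1 s1 & OMP_NUM_THREADS=2 python3 sprfit.py t1 s1; wait)
```

```text
[ 0.47072191 -0.13216305  0.012     ]
746890.6195596936 [ 0.4708 -0.1306 -0.0512  0.0228 -0.2585 -0.2668 -0.1011]
747268.4988080696 [ 0.4708 -0.1311 -0.0558 -0.1101 -0.3215 -0.1402 -0.2184]
[ 0.5990217  -0.26473823  0.07      ]
160995.0879217825 [ 0.601  -0.2687  0.3022  0.0272 -0.0483 -0.0478  0.2728]
160974.34727962973 [ 0.6006 -0.2685  0.3022  0.0728 -0.3064 -0.1883  0.4538]
```

View pics/fitspr.png

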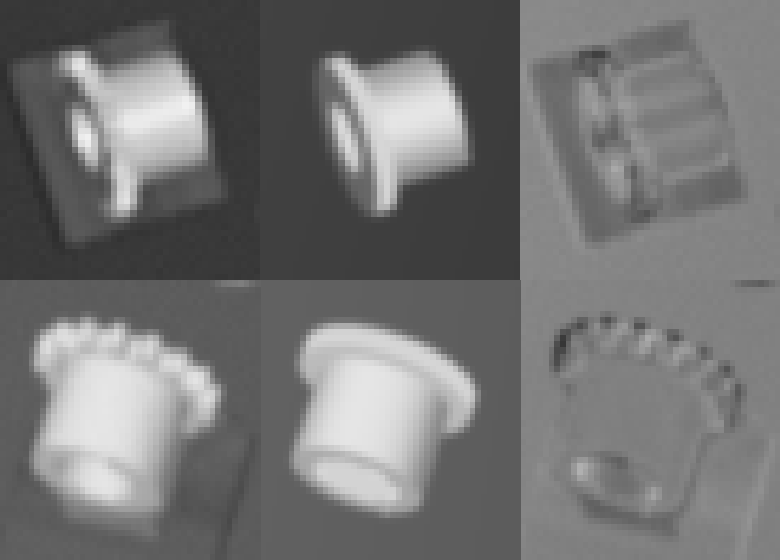

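Emit:
apply_moves(
  deltas=[
    [[0.01, -0.04, 0.05], -0.1],
    [[0.02, -0.09, 0.09], -0.25],
    [[0.04, -0.15, 0.09], -0.4],
    [[0.06, -0.2, 0.09], -0.6],
    [[0.08, -0.25, 0.09], -0.75],
    [[0.1, -0.31, 0.09], -0.9],
    [[0.12, -0.37, 0.09], -1.05],
    [[0.14, -0.43, 0.09], -1.189],
    [[0.16, -0.49, 0.09], -1.189],
    [[0.18, -0.55, 0.06], -1.189],
    [[0.2, -0.61, 0.0], -1.189],
    [[0.207, -0.66, -0.05], -1.189],
    [[0.208, -0.698, -0.09], -1.189],
    [[0.208, -0.698, -0.12], -1.189],
    [[0.208, -0.698, -0.14], -1.189],
    [[0.208, -0.698, -0.14], -1.189],
  ],
  fingers=-0.2,
)

```text
clock: 2.5
position: [0.4696, -0.1308, 0.0807]
tool_rot: [-0.002, 0.726, 0.688, -0.001]
wrist_force: [0.7, 0.8, 0.1]
grip_width: 0.0524
```

```bash
python3 - <<'E'
from h import *
shot("scene","s2",(200,215,300,315),7,1)
shot("top","t2",(315,240,415,320),7,1)
print(sensors.sense()["position"])
E
```

```text
[ 0.47192686 -0.13128824  0.08350951]
```

View pics/s2.png

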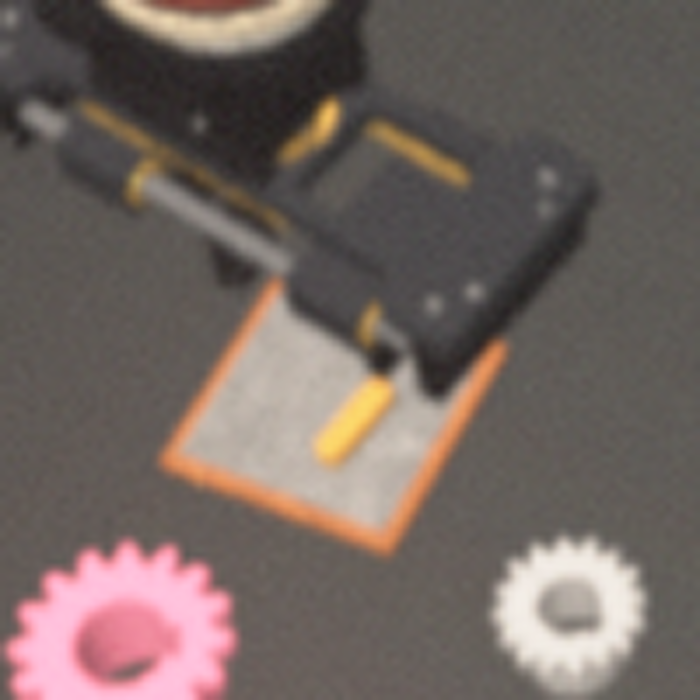

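View pics/t2.png

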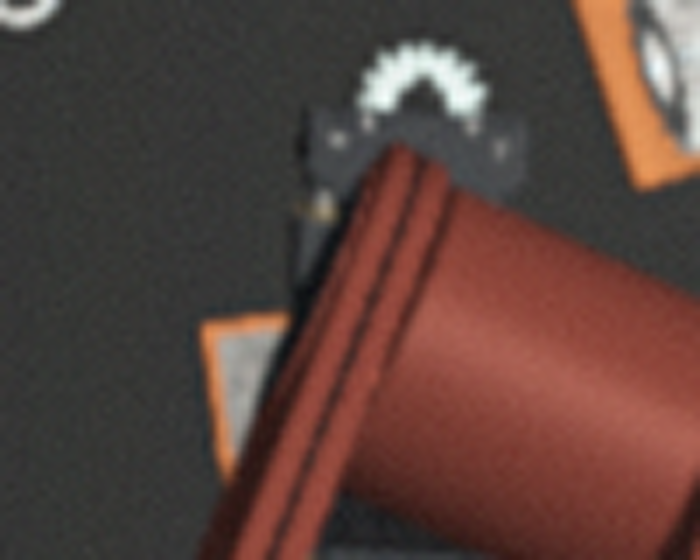

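Emit:
apply_moves(
  deltas=[
    [[0, 0, -0.03], 0],
    [[0, 0, -0.055], 0],
    [[0, 0, -0.068], 0],
    [[0, 0, -0.072], 0],
    [[0, 0, -0.072], 0],
    [[0, 0, -0.072], 0],
  ],
)

```text
clock: 3.35
position: [0.4721, -0.1315, 0.0115]
tool_rot: [0.001, 0.726, 0.688, 0.0]
wrist_force: [0.1, 0.1, -0.4]
grip_width: 0.0522
```

```bash
python3 - <<'E'
from h import *
s=sensors.sense();print(s["position"],s["wrist_force"],s["qvel"])
shot("scene","s3",(200,215,300,315),7,1)
s=sensors.sense();print(s["position"],s["wrist_force"],s["qvel"])
E
```

```text
[ 0.47210908 -0.1314924   0.01154882] [ 0.13400878  0.06544637 -0.40773307] [-2.04733432e-03  3.76485627e-03  1.74049487e-03 -5.37633506e-05
 -1.30888459e-03 -6.25881975e-04]
[ 0.47201208 -0.13146084  0.01143932] [-0.13089326  0.24035843  0.71251858] [-0.0013653   0.00098535  0.00567565  0.0005308   0.00099904  0.0007621 ]
```

View pics/s3.png

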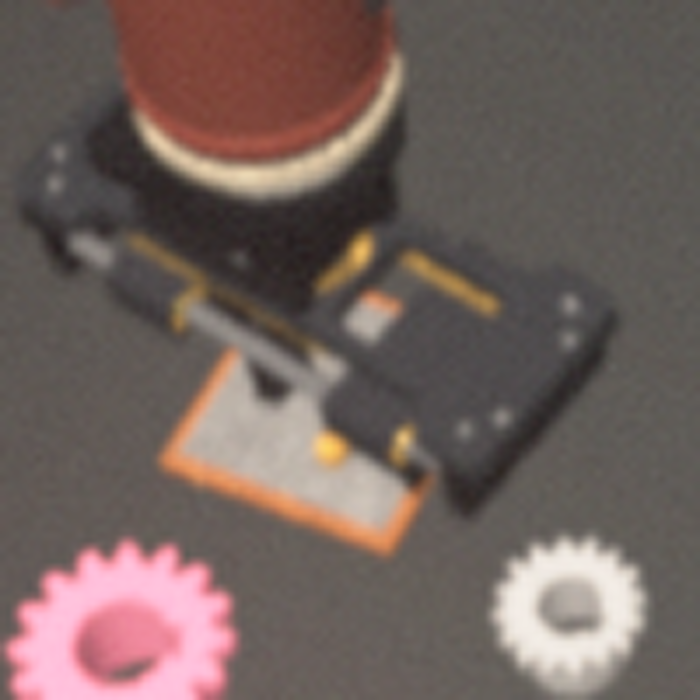

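Emit:
apply_moves(
  deltas=[
    [[-0.001, 0.0005, -0.0006], 0],
    [[-0.001, 0.0005, -0.0006], 0],
    [[-0.001, 0.0005, -0.0006], 0],
    [[-0.001, 0.0005, -0.0006], 0],
    [[-0.001, 0.0005, -0.0006], 0],
    [[-0.001, 0.0005, -0.0006], 0],
  ],
  fingers=1,
)

```text
clock: 4.15
position: [0.4703, -0.1307, 0.0099]
tool_rot: [0.0, 0.726, 0.688, 0.0]
wrist_force: [0.4, 0.2, -0.3]
grip_width: 0.0094
```

```bash
python3 - <<'E'
from h import *
s=sensors.sense();print(s["position"],s["wrist_force"],s["ft_torque"],s["grip_width"])
E
```

```text
[ 0.47031128 -0.13066395  0.00992868] [ 0.42380829  0.19337859 -0.28960951] [-0.11779382  0.02663605 -0.02237188] 0.009427446781506813
```

Emit:
apply_moves(
  deltas=[
    [[0.0002, 0, 0.0013], 0],
    [[0.0002, 0, 0.0013], 0],
    [[0.0002, 0, 0.0013], 0],
  ],
  fingers=0.5,
)

```text
clock: 4.53
position: [0.4705, -0.1307, 0.0113]
tool_rot: [0.0, 0.726, 0.688, 0.0]
wrist_force: [0.9, 0.3, 0.5]
grip_width: 0.021
```

```bash
python3 - <<'E'
from h import *
s=sensors.sense();print(s["position"],s["wrist_force"],s["ft_torque"],s["grip_width"])
E
```

```text
[ 0.47049753 -0.13067697  0.01128052] [0.88498187 0.30766759 0.49575801] [-0.0408233   0.07333062  0.04215475] 0.02097620647988683
```

Emit:
apply_moves(
  deltas=[
    [[0, 0, 0], 0],
    [[0, 0, 0], 0],
    [[0, 0, 0], 0],
    [[0, 0, 0], 0],
  ],
  fingers=1,
)

```text
clock: 5.03
position: [0.4704, -0.1306, 0.0112]
tool_rot: [-0.0, 0.726, 0.688, -0.0]
wrist_force: [0.4, -0.3, -0.1]
grip_width: 0.0092
```

```bash
python3 - <<'E'
from h import *
s=sensors.sense();print(s["position"],s["wrist_force"],s["ft_torque"],s["grip_width"])
E
```

```text
[ 0.47044152 -0.13064921  0.01120636] [ 0.3506209  -0.3447429  -0.11801837] [-0.12524238  0.01835366 -0.00731833] 0.009247184153808164
```

Emit:
apply_moves(
  deltas=[
    [[0, 0, 0.04], 0],
    [[0, 0, 0.09], 0],
    [[0.01, 0.03, 0.13], 0.03],
    [[0.03, 0.085, 0.14], 0.06],
    [[0.05, 0.14, 0.14], 0.113],
    [[0.07, 0.19, 0.14], 0.113],
    [[0.079, 0.215, 0.14], 0.113],
    [[0.079, 0.22, 0.14], 0.113],
    [[0.079, 0.22, 0.135], 0.113],
    [[0.079, 0.22, 0.135], 0.113],
    [[0.079, 0.22, 0.135], 0.113],
    [[0.079, 0.22, 0.135], 0.113],
  ],
)

```text
clock: 6.52
position: [0.5495, 0.0887, 0.1464]
tool_rot: [0.0, 0.686, 0.728, 0.0]
wrist_force: [0.6, 0.8, -0.1]
grip_width: 0.0091
```

```bash
python3 - <<'E'
from h import *
shot("scene","s4",(290,150,370,225),9,4)
shot("top","t4",(230,235,310,295),10,2)
s=sensors.sense();print(s["position"],s["wrist_force"],s["ft_torque"],s["grip_width"])
E
```

```text
[0.54948359 0.0892911  0.14629579] [-0.2700821  -0.47743424 -0.07096439] [-0.05694387  0.0066265   0.03997114] 0.008889523331524546
```

View pics/s4.png

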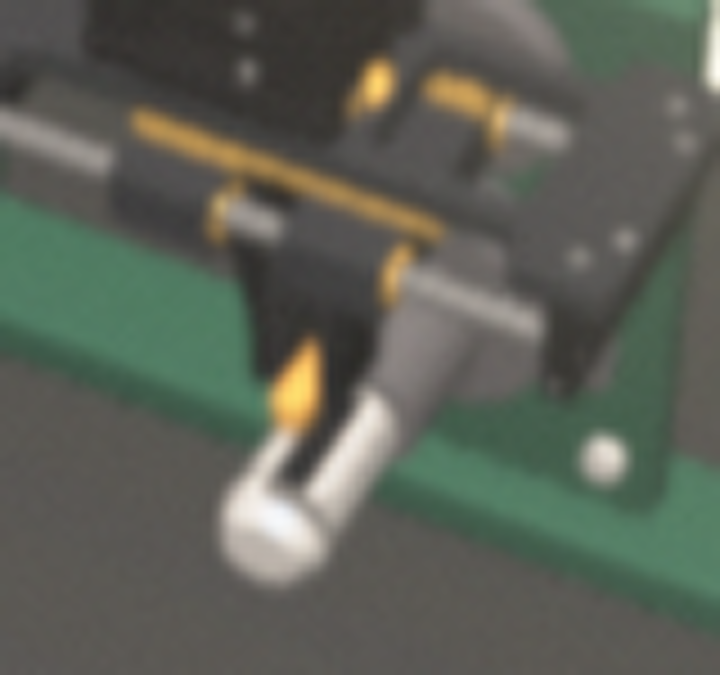

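View pics/t4.png

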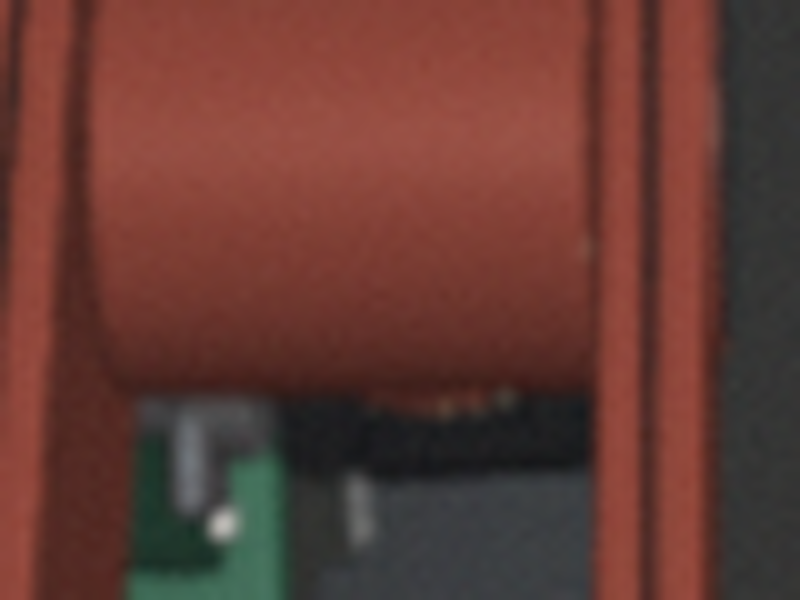

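```bash
cat > ov.py <<'E'
from fit import *
def overlay(src,name,box,sc,items,n="scene"):
    im=np.load(f"pics/{src}.npy").clip(0,255).astype(np.uint8)[:,:,::-1]
    x0,y0,x1,y1=box; c=cv2.resize(im[y0:y1,x0:x1],None,fx=sc,fy=sc,interpolation=cv2.INTER_CUBIC)
    for pts,col,off in items:
        q=np.array([proj(n,p)+off for p in pts]); q=((q-[x0,y0]+.5)*sc-.5).round().astype(int)
        cv2.polylines(c,[q.reshape(-1,1,2)],False,col,1,cv2.LINE_AA)
    cv2.imwrite(f"pics/{name}.png",c)
def key_lines(pos,yaw,lean=0,h0=-.004,h1=.004):
    R=frame(yaw,lean); a=np.linspace(0,np.pi,13); 
    o=[( .005*np.cos(t), .013+.005*np.sin(t)) for t in a]+[(.005*np.cos(t),-.013+.005*np.sin(t)) for t in a+np.pi]; o.append(o[0])
    return [[pos+R@np.array([u,v,h]) for u,v in o] for h in (h0,h1)]
def shaft_lines(seat,yaw,lean):
    R=frame(yaw,lean); L=[]
    for r,y in((.015,0),(.015,.048),(.0115,.054)):
        L.append([seat+R@np.array([r*np.cos(t),y,r*np.sin(t)]) for t in np.linspace(0,2*np.pi,49)])
    for z in (.010,.01396):
        L.append([seat+R@np.array([u,v,z]) for u,v in((-.0055,.003),(.0055,.003),(.0055,.0405),(-.0055,.0405),(-.0055,.003))])
    return L
E
python3 - <<'E'
from ov import *
seat=np.array([.5478,.1115,.105]); o=np.array([-.45,.1])
tcp=np.array([.5495,.0891,.1463]); kp=tcp+[0,0,-.0052+.004]
it=[(l,(0,255,255),np.zeros(2)) for l in shaft_lines(seat,.06,-.03)]+[(l,(255,0,255),np.zeros(2)) for l in key_lines(kp,.06)]
overlay("s4","o4",(295,160,355,225),10,it)
E
```

```text
(no output)
```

View pics/o4.png

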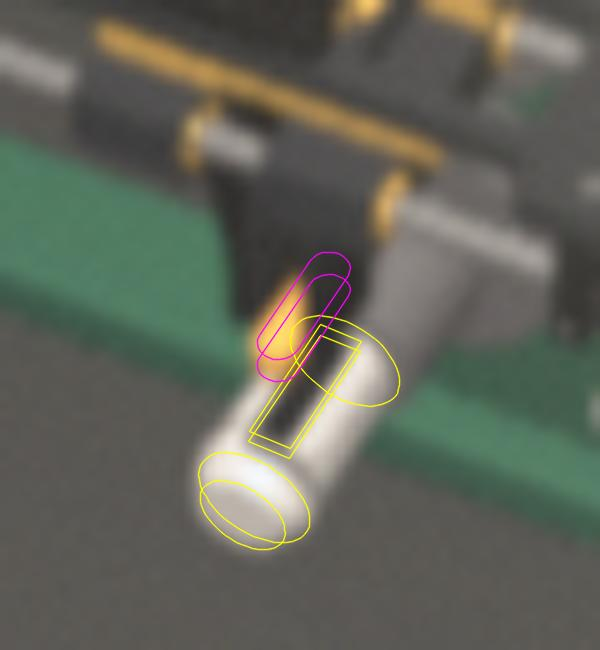

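```bash
python3 - <<'E'
from ov import *
seat=np.array([.5478,.1115,.105]); o=np.array([-.55,.05])
tcp=np.array([.5495,.0891,.1463]); kp=tcp+[0,0,-.0052+.004]
it=[(l,(0,255,255),o) for l in shaft_lines(seat,.06,-.03)]+[(l,(255,0,255),o) for l in key_lines(kp,.06)]
overlay("s4","o4",(310,180,345,218),16,it)
E
```

```text
(no output)
```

View pics/o4.png

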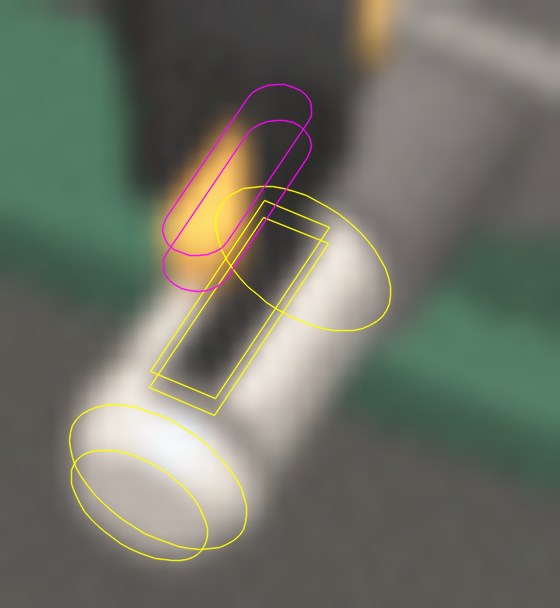

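Emit:
apply_moves(
  deltas=[
    [[-0.0003, 0.0006, -0.01], 0],
    [[-0.0003, 0.0006, -0.018], 0],
    [[-0.0003, 0.0006, -0.018], 0],
    [[-0.0003, 0.0006, -0.018], 0],
    [[-0.0003, 0.0006, -0.018], 0],
  ],
)

```text
clock: 7.45
position: [0.5494, 0.0899, 0.1285]
tool_rot: [0.0, 0.686, 0.728, 0.0]
wrist_force: [0.7, -0.0, -0.2]
grip_width: 0.0092
```

```bash
cat > st.py <<'E'
from h import *
s=sensors.sense()
for k in("clock","position","wrist_force","ft_torque","grip_width"): print(k,np.round(s[k],4))
E
python3 - <<'E'
from ov import *
shot("scene","s5",(310,180,345,218),16,4)
exec(open("st.py").read())
seat=np.array([.5478,.1115,.105]); o=np.array([-.55,.05])
tcp=s["position"]; kp=tcp+[0,0,-.0052+.004]
it=[(l,(0,255,255),o) for l in shaft_lines(seat,.06,-.03)]+[(l,(255,0,255),o) for l in key_lines(kp,.06)]
overlay("s5","o5",(310,180,345,218),16,it)
E
```

```text
clock 7.65
position [0.5493 0.0899 0.1285]
wrist_force [-0.0752 -0.0801 -0.4295]
ft_torque [-0.0318  0.0272  0.0048]
grip_width 0.0092
```

View pics/o5.png

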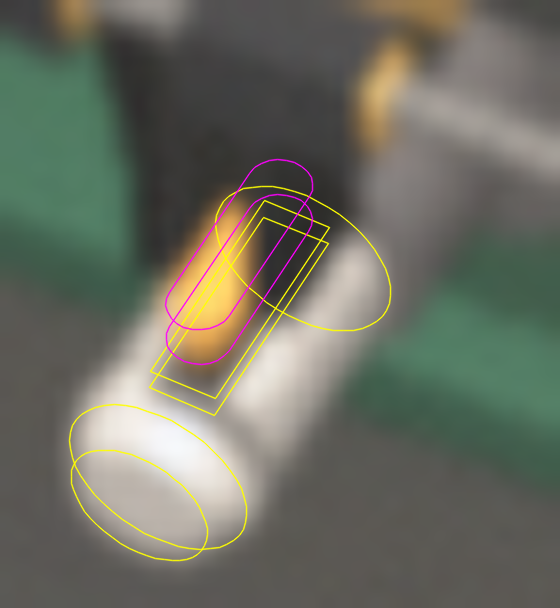

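Emit:
apply_moves(
  deltas=[
    [[0, 0, -0.0015], 0],
    [[0, 0, -0.003], 0],
    [[0, 0, -0.004], 0],
    [[0, 0, -0.004], 0],
  ],
)

```text
clock: 8.15
position: [0.549, 0.0899, 0.124]
tool_rot: [-0.0, 0.686, 0.728, -0.0]
wrist_force: [0.4, -0.2, -0.3]
grip_width: 0.0093
```

```bash
python3 st.py
```

```text
clock 8.15
position [0.549  0.0899 0.124 ]
wrist_force [ 0.3526 -0.155  -0.3496]
ft_torque [-0.0489  0.0545 -0.0335]
grip_width 0.0093
```

Emit:
apply_moves(
  deltas=[
    [[0, 0, -0.001], 0],
    [[0, 0, -0.002], 0],
    [[0, 0, -0.002], 0],
  ],
)

```text
clock: 8.52
position: [0.5494, 0.0899, 0.1223]
tool_rot: [0.0, 0.686, 0.728, 0.0]
wrist_force: [1.6, 0.2, -0.1]
grip_width: 0.0092
```

```bash
python3 st.py
```

```text
clock 8.525
position [0.5494 0.0899 0.1223]
wrist_force [ 1.6103  0.1631 -0.073 ]
ft_torque [-0.0353 -0.1734  0.0198]
grip_width 0.0092
```

Emit:
apply_moves(
  deltas=[
    [[0.0005, 0, 0], 0],
    [[0.0005, 0, -0.001], 0],
    [[0.0005, 0, -0.0015], 0],
    [[0.0005, 0, -0.0015], 0],
  ],
)

```text
clock: 9.02
position: [0.5496, 0.0899, 0.1207]
tool_rot: [-0.0, 0.686, 0.728, -0.0]
wrist_force: [-0.7, 0.5, -0.2]
grip_width: 0.0088
```

```bash
python3 st.py
```

```text
clock 9.025
position [0.5496 0.0899 0.1207]
wrist_force [-0.6556  0.5025 -0.1729]
ft_torque [-0.1107  0.0571 -0.0465]
grip_width 0.0088
```

Emit:
apply_moves(
  deltas=[
    [[0, 0, -0.0006], 0],
    [[0, 0, -0.0012], 0],
    [[0, 0, -0.0012], 0],
  ],
)

```text
clock: 9.4
position: [0.5498, 0.0899, 0.1203]
tool_rot: [0.0, 0.686, 0.728, 0.0]
wrist_force: [-2.3, 0.4, 5.1]
grip_width: 0.0093
```

```bash
python3 st.py
```

```text
clock 9.4
position [0.5498 0.0899 0.1203]
wrist_force [-2.2934  0.4194  5.147 ]
ft_torque [-0.1213  0.5548  0.0265]
grip_width 0.0093
```

Emit:
apply_moves(
  deltas=[
    [[-0.0003, 0, 0.0004], 0],
    [[-0.0003, 0, 0.0006], 0],
    [[-0.0003, 0, 0.0006], 0],
  ],
)

```text
clock: 9.78
position: [0.5497, 0.09, 0.1204]
tool_rot: [0.0, 0.686, 0.728, 0.0]
wrist_force: [-1.3, -0.9, 3.7]
grip_width: 0.0088
```

```bash
python3 st.py
```

```text
clock 9.775
position [0.5497 0.09   0.1204]
wrist_force [-1.3242 -0.9413  3.6947]
ft_torque [-0.1106  0.1347  0.0044]
grip_width 0.0088
```

Emit:
apply_moves(
  deltas=[
    [[0, 0, 0], 0],
    [[0, 0, 0], 0],
    [[0, 0, 0], 0],
    [[0, 0, 0.005], 0],
    [[0, 0, 0.02], 0],
    [[0, -0.03, 0.05], 0],
    [[0, -0.09, 0.09], 0],
    [[0, -0.15, 0.1], 0],
    [[0, -0.2, 0.1], 0.05],
    [[0, -0.2, 0.1], 0.1],
  ],
  fingers=0.5,
)

```text
clock: 11.02
position: [0.5497, -0.1144, 0.2222]
tool_rot: [0.002, 0.65, 0.76, 0.0]
wrist_force: [0.1, 0.2, -0.1]
grip_width: 0.0218
```

```bash
python3 - <<'E'
from ov import *
shot("scene","s6",(310,180,345,218),16,4)
shot("top","t6",(250,245,300,285),14,4)
exec(open("st.py").read())
seat=np.array([.5481,.1116,.105]); o=np.array([-.55,.05])
R=frame(.06,0)
it=[(l,(0,255,255),o) for l in shaft_lines(seat,.06,-.0)]+[(l,(255,0,255),o) for l in key_lines(seat+R@np.array([0,.02175,.014]),.06)]
overlay("s6","o6",(310,180,345,218),16,it)
E
```

```text
clock 11.425
position [ 0.5495 -0.1092  0.2203]
wrist_force [0.1581 0.7106 0.5816]
ft_torque [-0.0898  0.0181  0.0138]
grip_width 0.0217
```

View pics/o6.png

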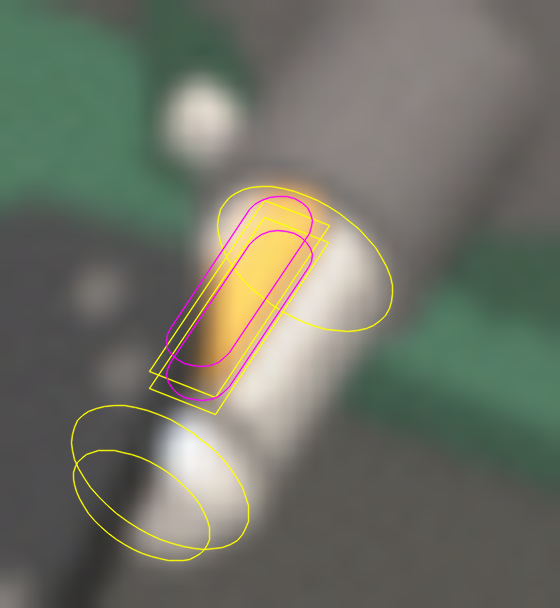

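View pics/t6.png

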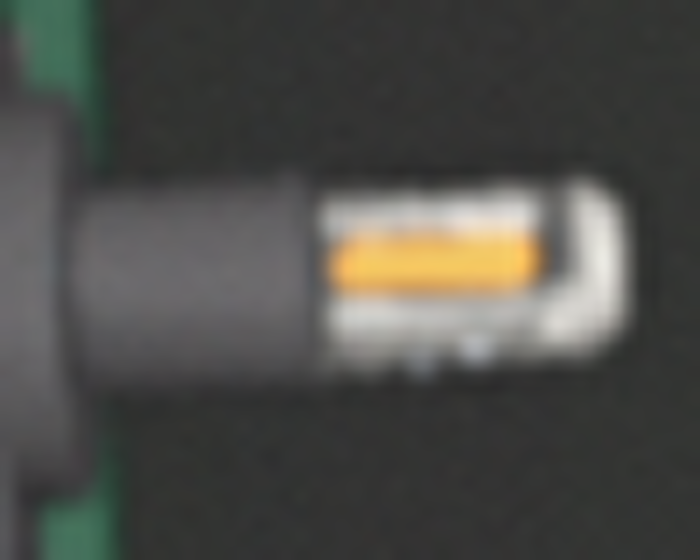

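```bash
cat > scan3.py <<'E'
from fit import *
import shaft
from scipy.optimize import minimize
from multiprocessing import Pool
ss=4; boxes={"top":(262,250,302,280),"scene":(308,184,342,218)}
W={"top":np.zeros((30,40)),"scene":np.zeros((34,34))}; W["top"][5:24,8:36]=1; W["scene"][5:32,8:24]=1
IM={"top":np.load("pics/t6.npy"),"scene":np.load("pics/s6.npy")}
def model(P,n):
    x,y,yaw,lean=P[:4]; off=P[4:6] if n=="top" else P[6:8]; pos=np.array([x,y,.105]); R=frame(yaw,lean)
    loc,s0=shaft.mk(pos,yaw,lean)
    def ks(p):
        q=loc(p)-np.array([0,.02175,.010]); yy=np.maximum(abs(q[...,1])-.013,0); r=np.hypot(q[...,0],yy)-.005
        return np.maximum(r,np.maximum(q[...,2]-.008,-q[...,2]))
    sdf=lambda p:np.minimum(s0(p),ks(p))
    c,d=rays(n,boxes[n],ss,off); D=np.linalg.norm(c-pos); p,hit=trace(sdf,c,d,D-.12,D+.12,30)
    q=loc(p); nn=normal(sdf,p); nl=nn@R; r=np.hypot(q[...,0],q[...,2])
    key=hit&(ks(p)<3e-4); col=hit&((r>.0155)|(q[...,1]<.0002))&~key; s=hit&~col&~key
    ins=s&(abs(q[...,0])<.0056)&(q[...,2]>.0095)&(q[...,1]>.0029)&(q[...,1]<.0406)&(r<.0148)
    b=s&~ins; tap=b&(q[...,1]>.048)&(q[...,1]<.0538); tip=b&(q[...,1]>=.0538); rnd=b&(q[...,1]<=.048)
    ph=np.arctan2(nn[...,0],nn[...,2]); kt=key&(nl[...,2]>.8); kd=key&~kt
    U=np.linspace(-1,1,hit.shape[1])[None,:]+0*ph; V=np.linspace(-1,1,hit.shape[0])[:,None]+0*ph
    cl=[~hit,~hit*U,~hit*V,col,col*np.cos(ph),col*np.sin(ph),ins,tip,kt,kd,kd*nl[...,0],kd*nl[...,1]]
    cc=[~hit,hit&~key,kt,kd,kd*nl[...,0],kd*nl[...,1]]
    for k in range(4):
        for m in (rnd,tap):
            cl.append(m*np.cos(k*ph))
            if k: cl.append(m*np.sin(k*ph))
    a=IM[n]; e1,m1=residual(a,boxes[n],ss,cl,.6); e2,m2=residual(np.repeat(a[:,:,:1]-a[:,:,2:],3,2),boxes[n],ss,cc,.6)
    return e1,m1,e2,m2
sc=np.array([.001,.001,.015,.05,.3,.3,.3,.3])
def cost(P,z):
    t=300*np.sum(z[4:]**2)
    for n in boxes:
        e1,_,e2,_=model(P,n)
        for e in(e1,e2):
            u=e*W[n]/15; t+=225*np.sum(np.sqrt(1+u*u)-1)
    return t
def run(l):
    p0=np.array([.548,.1115,.06,l,.2,-.2,-.5,.1])
    r=minimize(lambda z:cost(p0+z*sc,z),np.zeros(8),method="Nelder-Mead",options=dict(maxfev=350,initial_simplex=np.vstack([np.zeros(8),np.eye(8)])))
    return l,r.fun,np.round(p0+r.x*sc,4)
if __name__=="__main__":
    with Pool(4) as p: Rr=list(p.imap(run,[-.14,-.09,-.04,.02]))
    for o in Rr:print(*o)
    P=min(Rr,key=lambda o:o[1])[2]; out=[]
    for n in boxes:
        x0,y0,x1,y1=boxes[n]; e1,m1,e2,m2=model(P,n); a=IM[n][y0:y1,x0:x1]
        out.append(cv2.resize(np.hstack([a.mean(2),m1,128+e1,a[:,:,0]-a[:,:,2],m2,128+e2]).clip(0,255).astype(np.uint8),(798,150),interpolation=0))
    cv2.imwrite("pics/fit3.png",np.vstack(out))
E
time OMP_NUM_THREADS=1 python3 scan3.py
```

```text
-0.14 102164.10902111976 [ 0.5474  0.1123  0.0557 -0.1027  0.1319  0.0213 -0.3392 -0.308 ]
-0.09 102228.49147977168 [ 0.5474  0.1125  0.0607 -0.0853  0.1845 -0.1315 -0.2849 -0.069 ]
-0.04 101979.27564912957 [ 0.5478  0.1123  0.0579 -0.0582  0.2807 -0.0708 -0.2045 -0.0311]
0.02 104265.68566478793 [ 0.5485  0.1122  0.0527 -0.0276  0.177  -0.0731 -0.1918  0.0654]
real	1m49.865s
user	6m34.663s
sys	0m18.366s
```

View pics/fit3.png

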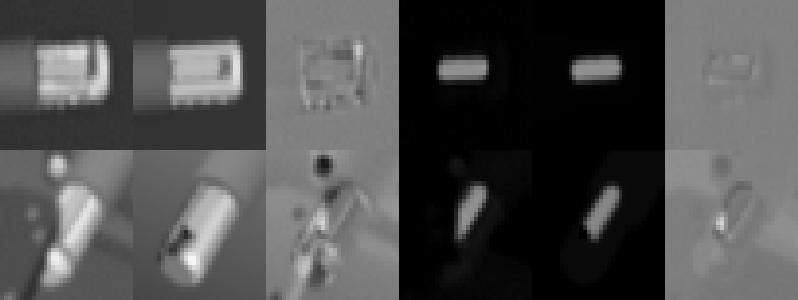

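Emit:
apply_moves(
  deltas=[
    [[0.02, -0.05, 0], 0.05],
    [[0.04, -0.1, -0.02], 0.1],
    [[0.051, -0.15, -0.04], 0.142],
    [[0.051, -0.157, -0.06], 0.142],
    [[0.051, -0.157, -0.06], 0.142],
    [[0.051, -0.157, -0.06], 0.142],
  ],
  fingers=-0.8,
)

```text
clock: 12.18
position: [0.6006, -0.2656, 0.1608]
tool_rot: [0.0, 0.592, 0.806, 0.0]
wrist_force: [-0.5, -0.6, -0.2]
grip_width: 0.073
```

```bash
python3 - <<'E'
from ov import *
shot("scene","s7",(310,180,345,218),16,4)
shot("top","t7",(250,245,300,285),14,4)
crop("s7","s7b",(220,270,320,370),7)
exec(open("st.py").read())
E
sed -i 's/pics\/t6/pics\/t7/;s/pics\/s6/pics\/s7/;s/W\["scene"\]\[5:32,8:24\]/W["scene"][5:32,2:24]/;s/max(0,0)//' scan3.py; OMP_NUM_THREADS=1 python3 scan3.py
```

```text
clock 12.575
position [ 0.6006 -0.2668  0.1607]
wrist_force [-0.5771 -0.2765 -0.4295]
ft_torque [-0.0495  0.0175  0.0167]
grip_width 0.078
-0.14 64421.475778506676 [ 0.5473  0.1122  0.0545 -0.0956  0.2548 -0.074  -0.5721  0.1073]
-0.09 63558.05774495923 [ 0.5477  0.1121  0.0557 -0.0686  0.2456 -0.1214 -0.4823  0.0775]
-0.04 64036.52248762959 [ 0.5477  0.1122  0.0539 -0.058   0.2809 -0.1204 -0.3753  0.0608]
0.02 64138.10503489612 [ 0.5483  0.1124  0.0515 -0.0163  0.3599 -0.1757 -0.4644  0.1082]
```

View pics/s7b.png

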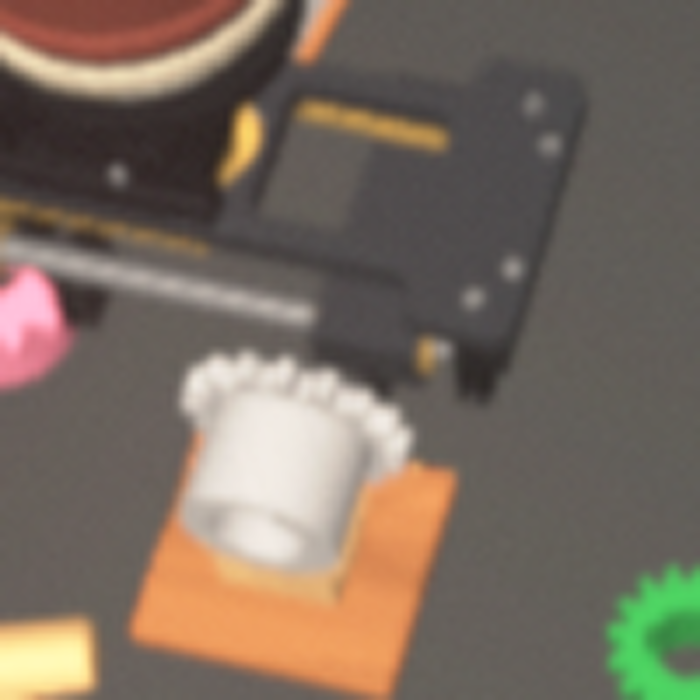

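View pics/fit3.png

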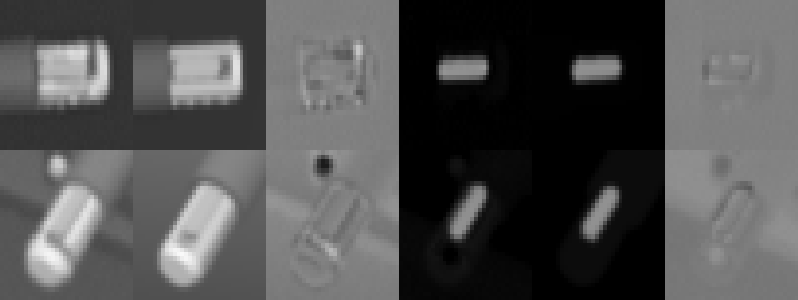

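Emit:
apply_moves(
  deltas=[
    [[-0.0135, 0.016, -0.03], 0],
    [[-0.0135, 0.016, -0.06], 0],
    [[-0.0135, 0.016, -0.08], 0],
    [[-0.0135, 0.016, -0.08], 0],
    [[-0.0135, 0.016, -0.08], 0],
  ],
)

```text
clock: 13.2
position: [0.5875, -0.2516, 0.0812]
tool_rot: [0.001, 0.593, 0.805, -0.0]
wrist_force: [0.6, 0.6, -0.3]
grip_width: 0.0784
```

```bash
python3 - <<'E'
from h import *
shot("scene","s8",(220,270,320,370),7,2)
exec(open("st.py").read())
b=np.array([.6005,-.2686,.06]);yaw=.302;y=np.array([np.sin(yaw),-np.cos(yaw)]);lat=np.array([np.cos(yaw),np.sin(yaw)])
d=s["position"][:2]-b[:2]; print("axial",d@y,"lat",d@lat, "inner face",d@lat+s["grip_width"]/2)
E
```

```text
clock 13.3
position [ 0.5876 -0.2517  0.0815]
wrist_force [ 0.1666 -0.264   0.3462]
ft_torque [-0.0753  0.0144  0.0112]
grip_width 0.0785
axial -0.01995337177150168 lat -0.0072463609071357436 inner face 0.03202093983892565
```

View pics/s8.png

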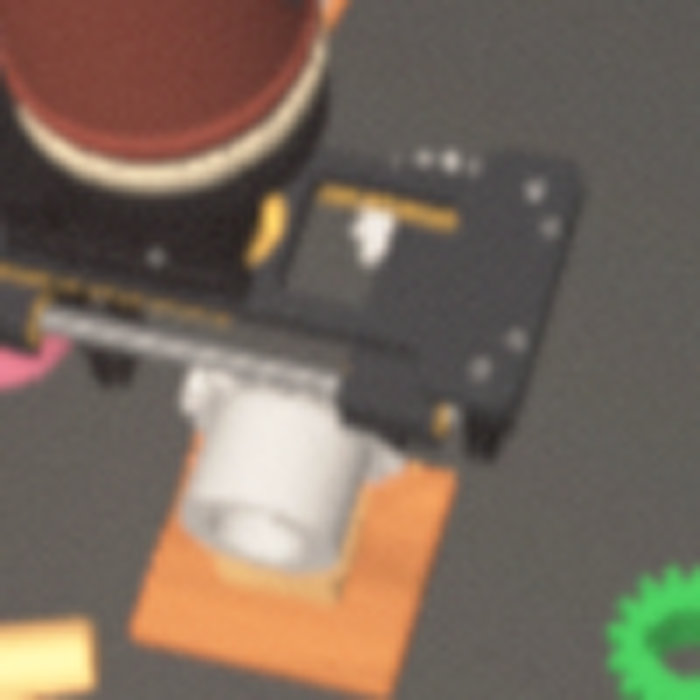

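Emit:
apply_moves(
  deltas=[
    [[0, 0, -0.003], 0],
    [[0, 0, -0.005], 0],
    [[0, 0, -0.005], 0],
  ],
)

```text
clock: 13.68
position: [0.5875, -0.2512, 0.0758]
tool_rot: [0.001, 0.593, 0.805, 0.0]
wrist_force: [0.7, 0.9, 3.7]
grip_width: 0.0784
```

Emit:
apply_moves(
  deltas=[
    [[0, 0, -0.001], 0],
    [[0, 0, -0.002], 0],
    [[0, 0, -0.002], 0],
  ],
)

```text
clock: 14.05
position: [0.5881, -0.2512, 0.0745]
tool_rot: [0.001, 0.593, 0.805, 0.001]
wrist_force: [0.8, 1.6, 6.2]
grip_width: 0.0786
```

Emit:
apply_moves(
  deltas=[
    [[0, 0, -0.001], 0],
    [[0, 0, -0.002], 0],
    [[0, 0, -0.002], 0],
  ],
)

```text
clock: 14.42
position: [0.5888, -0.2511, 0.0731]
tool_rot: [0.002, 0.593, 0.805, 0.001]
wrist_force: [2.1, 2.0, 7.4]
grip_width: 0.0784
```

```bash
python3 - <<'E'
from h import *
shot("scene","s9",(220,270,320,370),7,2)
shot("top","t9",(380,215,450,285),10,2)
exec(open("st.py").read())
E
```

```text
clock 14.625
position [ 0.5888 -0.2512  0.0731]
wrist_force [2.1944 2.1571 7.7568]
ft_torque [ 0.4298 -0.6161  0.0466]
grip_width 0.078
```

View pics/s9.png

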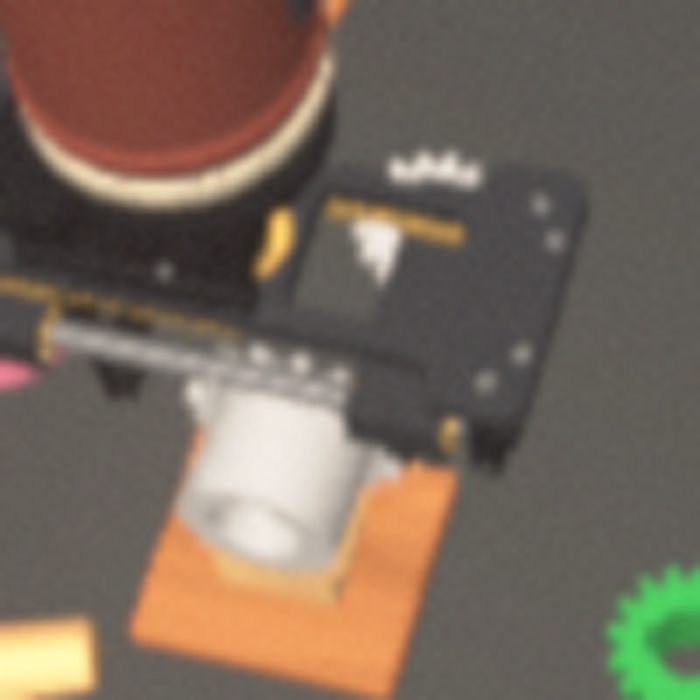

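View pics/t9.png

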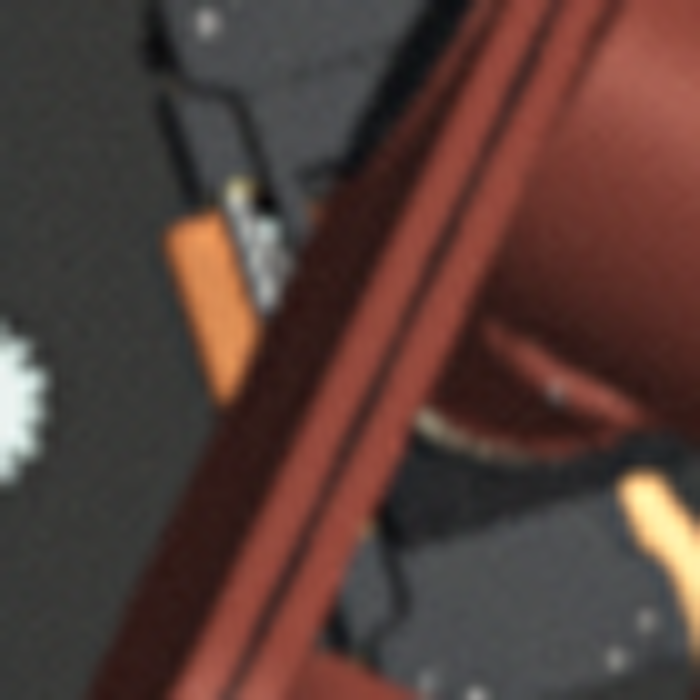

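Emit:
apply_moves(
  deltas=[
    [[-0.002, 0, 0.003], 0],
    [[-0.004, -0.001, 0.02], 0],
    [[-0.01, 0.03, 0.06], 0],
    [[-0.02, 0.08, 0.1], 0],
    [[-0.04, 0.13, 0.12], 0],
    [[-0.06, 0.16, 0.12], 0],
    [[-0.06, 0.16, 0.12], 0],
  ],
)

```text
clock: 15.5
position: [0.5254, -0.0895, 0.1917]
tool_rot: [-0.0, 0.592, 0.806, -0.0]
wrist_force: [0.5, 0.5, -0.5]
grip_width: 0.0782
```

```bash
python3 - <<'E'
from h import *
shot("scene","s10",(235,310,290,365),7,4)
shot("top","t10",(390,225,440,275),7,4)
A=[]
for a,b,bx in (("s1","s10",(235,310,290,365)),("t1","t10",(390,225,440,275))):
    x0,y0,x1,y1=bx
    r=[cv2.resize(np.load(f"pics/{f}.npy")[y0:y1,x0:x1].clip(0,255).astype(np.uint8),(380,380),interpolation=cv2.INTER_CUBIC) for f in(a,b)]
    A.append(np.hstack(r))
cv2.imwrite("pics/cmp.png",cv2.resize(np.vstack(A),(600,600))[:,:,::-1])
E
```

```text
(no output)
```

View pics/cmp.png

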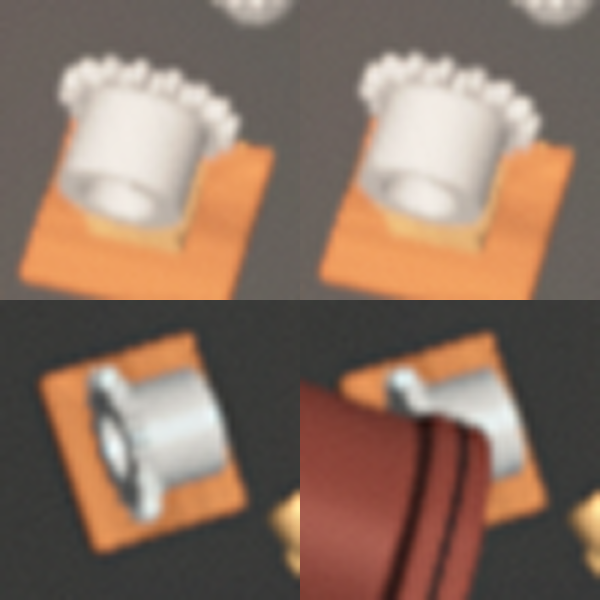

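```bash
cat > teeth.py <<'E'
from ov import *
from scipy.ndimage import map_coordinates
def prof(f,r,ax,off,th,pos=(.6006,-.2686,.06),yaw=.302):
    R=frame(yaw,0); im=np.load(f"pics/{f}.npy").mean(2)
    uv=np.array([proj("scene",np.array(pos)+R@np.array([-r*np.sin(t),ax,r*np.cos(t)]))+off for t in th])
    return map_coordinates(im,[uv[:,1],uv[:,0]],order=3)
if __name__=="__main__":
    th=np.linspace(-1.3,1.3,261)
    for r,ax in((.0335,-.017),(.0345,-.017),(.0345,-.021),(.0345,-.025)):
        a=prof("s1",r,ax,np.array([-.15,.35]),th); b=prof("s10",r,ax,np.array([-.15,.35]),th)
        a-=np.convolve(a,np.ones(36)/36,"same");b-=np.convolve(b,np.ones(36)/36,"same"); a=a[30:-30];b=b[30:-30]
        c=[np.corrcoef(a[20:-20],np.roll(b,k)[20:-20])[0,1] for k in range(-18,19)]
        k=int(np.argmax(c)); print(r,ax,"shift(rad) of b vs a:",-(k-18)*.01,round(max(c),3),round(c[18],3), "amp",a.std().round(1))
E
python3 teeth.py
```

```text
0.0335 -0.017 shift(rad) of b vs a: 0.04 0.912 0.717 amp 7.1
0.0345 -0.017 shift(rad) of b vs a: 0.03 0.898 0.743 amp 7.4
0.0345 -0.021 shift(rad) of b vs a: 0.03 0.938 0.745 amp 8.2
0.0345 -0.025 shift(rad) of b vs a: 0.04 0.948 0.715 amp 19.2
```

Emit:
apply_moves(
  deltas=[
    [[0.02, -0.05, 0], 0],
    [[0.045, -0.105, 0], 0],
    [[0.065, -0.155, 0], 0],
    [[0.075, -0.179, -0.02], 0],
    [[0.075, -0.179, -0.06], 0],
    [[0.075, -0.179, -0.09], 0],
    [[0.075, -0.179, -0.09], 0],
    [[0.075, -0.179, -0.09], 0],
  ],
)

```text
clock: 16.9
position: [0.6025, -0.2707, 0.1023]
tool_rot: [0.001, 0.593, 0.805, 0.0]
wrist_force: [-1.0, 0.3, 1.2]
grip_width: 0.0784
```

```bash
cat > rel.py <<'E'
from h import *
exec(open("st.py").read())
b=np.array([.6005,-.2686,.06]);yaw=.302;y=np.array([np.sin(yaw),-np.cos(yaw)]);lat=np.array([np.cos(yaw),np.sin(yaw)])
d=s["position"][:2]-b[:2]; print("axial",d@y,"lat",d@lat)
E
python3 rel.py
```

```text
clock 16.9
position [ 0.6025 -0.2707  0.1023]
wrist_force [-1.0186  0.3472  1.2089]
ft_torque [-0.0863  0.0139 -0.0869]
grip_width 0.0784
axial 0.0025706516868622647 lat 0.0013295257409134918
```

Emit:
apply_moves(
  deltas=[
    [[-0.002, 0.002, -0.02], 0],
    [[-0.002, 0.002, -0.045], 0],
    [[-0.002, 0.002, -0.058], 0],
    [[-0.002, 0.002, -0.0592], 0],
    [[-0.002, 0.002, -0.0592], 0],
    [[-0.002, 0.002, -0.0592], 0],
  ],
)

```text
clock: 17.65
position: [0.6006, -0.2685, 0.0431]
tool_rot: [0.001, 0.593, 0.805, 0.0]
wrist_force: [-0.2, 0.1, 0.4]
grip_width: 0.0784
```

```bash
python3 rel.py; python3 - <<'E'
from h import *
shot("scene","s11",(225,280,305,360),8,2)
E
```

```text
clock 17.65
position [ 0.6006 -0.2685  0.0431]
wrist_force [-0.1694  0.0769  0.3927]
ft_torque [-0.0686 -0.016  -0.0466]
grip_width 0.0784
axial -7.127234669985393e-05 lat 0.0001707362813019627
```

View pics/s11.png

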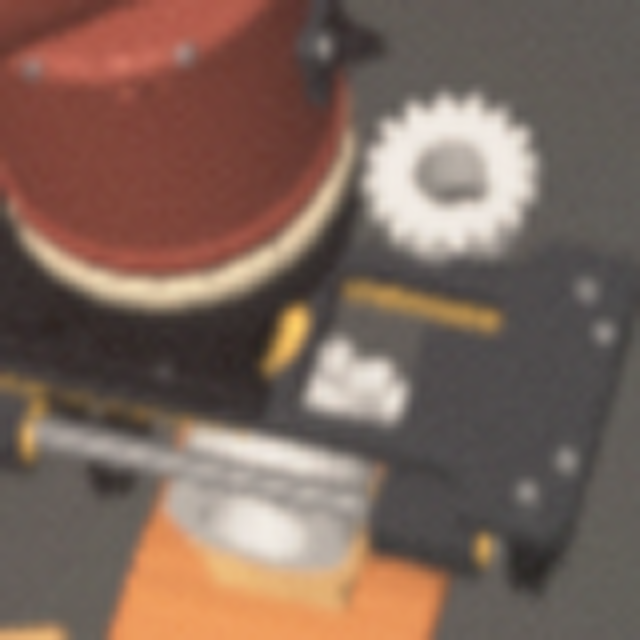

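Aligned over the boss. Close the jaws.

Emit:
apply_moves(
  deltas=[
    [[0, 0, 0], 0],
    [[0, 0, 0], 0],
    [[0, 0, 0], 0],
    [[0, 0, 0], 0],
    [[0, 0, 0], 0],
  ],
  fingers=1,
)

```text
clock: 18.38
position: [0.6008, -0.2681, 0.0423]
tool_rot: [0.001, 0.593, 0.805, 0.0]
wrist_force: [4.0, 0.3, -0.1]
grip_width: 0.0499
```

```bash
python3 rel.py
```

```text
clock 18.375
position [ 0.6008 -0.2681  0.0423]
wrist_force [ 3.9852  0.3153 -0.1322]
ft_torque [ 0.0206 -0.7622 -0.0316]
grip_width 0.0499
axial -0.00036994975588556 lat 0.0004252692625695758
```

Emit:
apply_moves(
  deltas=[
    [[0, 0, 0.01], 0],
    [[0, 0, 0.04], 0],
    [[0, 0, 0.09], 0],
    [[-0.005, 0.03, 0.12], -0.05],
    [[-0.015, 0.08, 0.12], -0.12],
    [[-0.025, 0.14, 0.12], -0.2],
    [[-0.035, 0.2, 0.12], -0.242],
    [[-0.045, 0.25, 0.12], -0.242],
    [[-0.048, 0.27, 0.11], -0.242],
    [[-0.048, 0.27, 0.1], -0.242],
    [[-0.048, 0.27, 0.1], -0.242],
    [[-0.048, 0.27, 0.1], -0.242],
  ],
)

```text
clock: 19.88
position: [0.552, 0.0006, 0.1417]
tool_rot: [-0.0, 0.686, 0.727, -0.0]
wrist_force: [0.2, 0.3, -5.3]
grip_width: 0.0497
```

```bash
python3 - <<'E'
from h import *
shot("scene","s12",(270,150,370,250),8,4)
shot("top","t12",(250,220,350,300),7,2)
exec(open("st.py").read())
E
```

```text
clock 20.175
position [0.5521 0.0015 0.1422]
wrist_force [ 0.4139  0.2812 -6.1342]
ft_torque [-0.1639  0.0061 -0.0005]
grip_width 0.0495
```

View pics/s12.png

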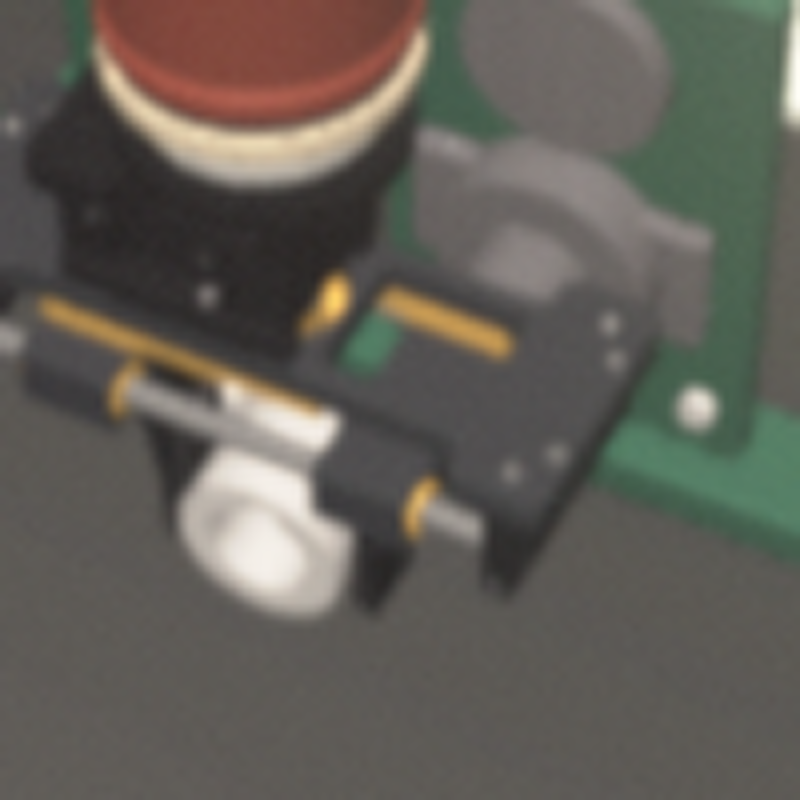

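View pics/t12.png

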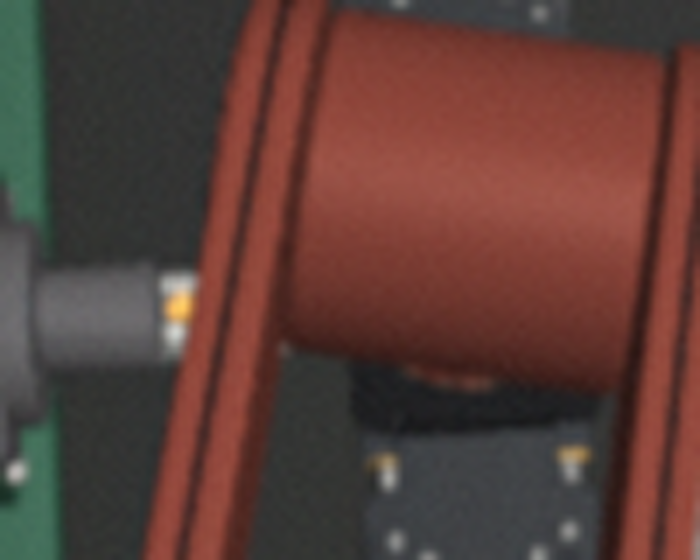

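Emit:
apply_moves(
  deltas=[
    [[0.001, 0, -0.02], 0],
    [[0.0019, 0, -0.045], 0],
    [[0.0019, 0, -0.0547], 0],
    [[0.0019, 0, -0.0547], 0],
    [[0.0019, 0, -0.0547], 0],
  ],
)

```text
clock: 20.8
position: [0.5547, 0.0018, 0.0884]
tool_rot: [0.001, 0.686, 0.728, 0.001]
wrist_force: [0.3, 0.4, -5.1]
grip_width: 0.0495
```

```bash
cat > spo.py <<'E'
from ov import *
import sys
def spr_lines(pos,yaw,lean):
    R=frame(yaw,lean); L=[]
    for r,y in((.025,.017),(.0155,.017),(.025,-.017),(.0355,-.017),(.0355,-.025)):
        L.append([pos+R@np.array([r*np.cos(t),y,r*np.sin(t)]) for t in np.linspace(0,2*np.pi,49)])
    return L
name,seatx,box=sys.argv[1],float(sys.argv[2]),(280,160,350,240)
shot("scene",name,box,10,3)
exec(open("st.py").read())
o=np.array([-.5,.07]); seat=np.array([seatx,.112,.105])
it=[(l,(0,255,255),o) for l in shaft_lines(seat,.059,-.06)]+[(l,(255,0,255),o) for l in spr_lines(s["position"]+[0,0,.0177],.059,-.035)]
overlay(name,"o"+name,box,10,it)
R=frame(.059,0); print("tcp in seat frame (x neg=+X):",(s["position"]+[0,0,.0177]-seat)@R)
E
python3 spo.py s13 .5475
```

```text
clock 20.95
position [0.5546 0.0018 0.0883]
wrist_force [ 0.5213  0.2663 -6.1352]
ft_torque [-0.1061  0.1153  0.0522]
grip_width 0.0496
tcp in seat frame (x neg=+X): [-0.00055811  0.11039452  0.00104866]
```

View pics/os13.png

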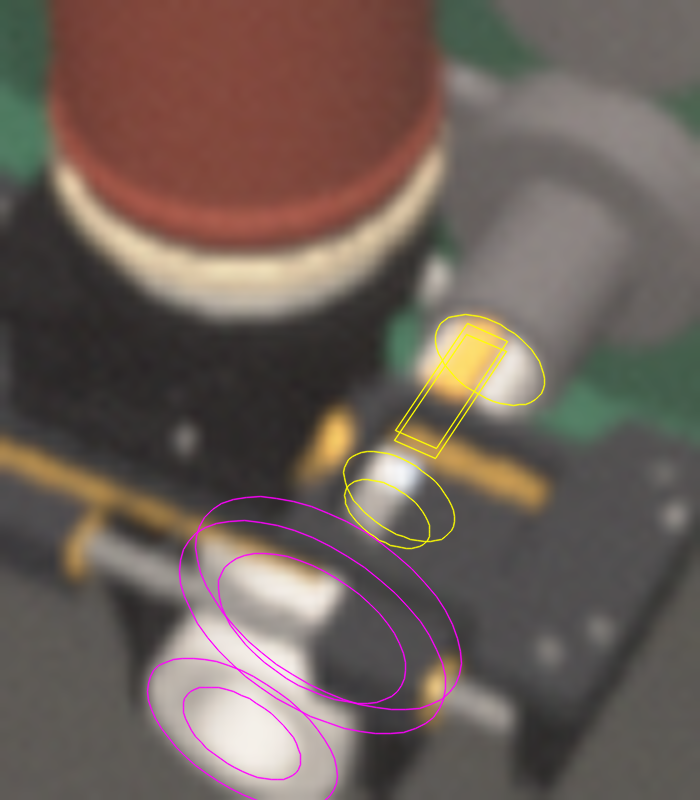

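Emit:
apply_moves(
  deltas=[
    [[-0.0008, 0.006, -0.001], 0],
    [[-0.0014, 0.015, -0.001], 0],
    [[-0.002, 0.024, -0.001], 0],
    [[-0.0022, 0.028, -0.001], 0],
    [[-0.0022, 0.028, -0.001], 0],
    [[-0.0022, 0.028, -0.001], 0],
  ],
)

```text
clock: 21.7
position: [0.5516, 0.0298, 0.0863]
tool_rot: [0.0, 0.686, 0.728, -0.0]
wrist_force: [0.2, -1.0, -6.1]
grip_width: 0.0497
```

```bash
python3 spo.py s14 .5475
```

```text
clock 21.85
position [0.5516 0.0297 0.0863]
wrist_force [-0.8293  0.0066 -5.599 ]
ft_torque [-0.1202  0.0532  0.0091]
grip_width 0.0496
tcp in seat frame (x neg=+X): [ 0.00075066  0.08241219 -0.00104585]
```

View pics/os14.png

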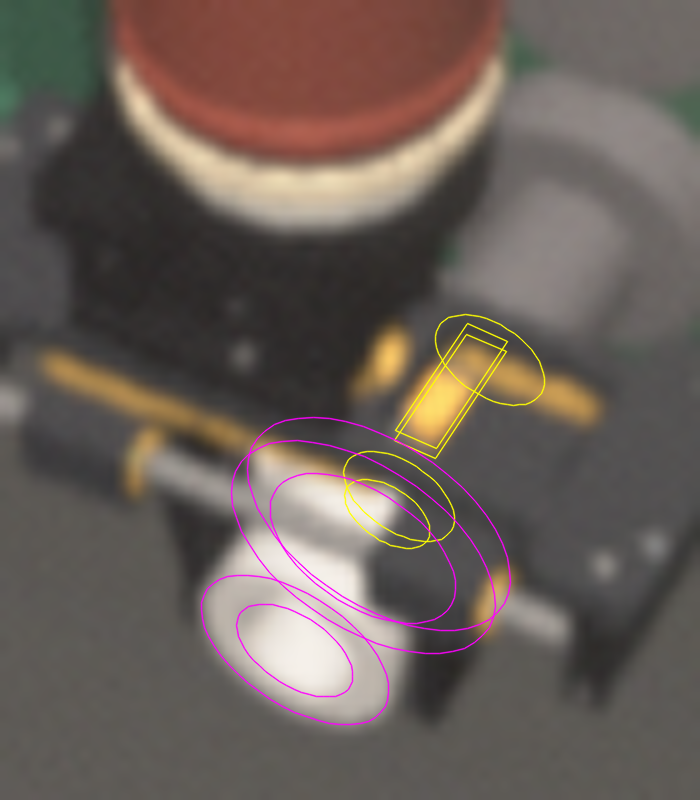

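Emit:
apply_moves(
  deltas=[
    [[0.0007, 0, 0.001], 0],
    [[0.0007, 0, 0.001], 0],
    [[0.0007, 0, 0.001], 0],
  ],
)

```text
clock: 22.22
position: [0.5523, 0.0299, 0.0873]
tool_rot: [0.0, 0.686, 0.728, 0.0]
wrist_force: [0.4, 0.1, -5.9]
grip_width: 0.0496
```

```bash
cat > sf.py <<'E'
from fit import *
exec(open("st.py").read())
seat=np.array([.5475,.112,.105]); R=frame(.059,0); q=(s["position"]+[0,0,.0177]-seat)@R
print("seat frame: toX %.2f  out %.2f  up %.2f mm"%(-q[0]*1e3,q[1]*1e3,q[2]*1e3), "gap to home %.2f"%(q[1]*1e3-25))
E
python3 sf.py
```

```text
clock 22.225
position [0.5523 0.0299 0.0873]
wrist_force [ 0.3653  0.0819 -5.9062]
ft_torque [-0.1346  0.038  -0.0357]
grip_width 0.0496
seat frame: toX -0.07  out 82.27  up -0.03 mm gap to home 57.27
```

Emit:
apply_moves(
  deltas=[
    [[-0.0002, 0.003, 0], 0],
    [[-0.0003, 0.006, 0], 0],
    [[-0.0004, 0.008, 0], 0],
    [[-0.0005, 0.009, 0], 0],
    [[-0.0005, 0.009, 0], 0],
  ],
)

```text
clock: 22.85
position: [0.5518, 0.039, 0.0873]
tool_rot: [0.0, 0.686, 0.728, -0.0]
wrist_force: [-0.7, -0.1, -5.4]
grip_width: 0.0496
```

```bash
python3 sf.py
```

```text
clock 22.85
position [0.5518 0.039  0.0873]
wrist_force [-0.7222 -0.0703 -5.4208]
ft_torque [-0.115   0.0765  0.0306]
grip_width 0.0496
seat frame: toX -0.03  out 73.09  up -0.04 mm gap to home 48.09
```

Emit:
apply_moves(
  deltas=[
    [[-0.0001, 0.002, 0], 0],
    [[-0.0002, 0.004, 0], 0],
    [[-0.0004, 0.0065, 0], 0],
    [[-0.0004, 0.0065, 0], 0],
  ],
)

```text
clock: 23.35
position: [0.5514, 0.0457, 0.0873]
tool_rot: [0.0, 0.685, 0.728, 0.0]
wrist_force: [0.4, 1.1, -5.2]
grip_width: 0.0498
```

```bash
python3 sf.py
```

```text
clock 23.35
position [0.5514 0.0457 0.0873]
wrist_force [ 0.3796  1.1243 -5.1894]
ft_torque [-0.071   0.0295 -0.0018]
grip_width 0.0498
seat frame: toX 0.01  out 66.42  up 0.01 mm gap to home 41.42
```

Emit:
apply_moves(
  deltas=[
    [[0.0002, 0.001, 0], 0],
    [[0.0001, 0.002, 0], 0],
    [[0.0001, 0.003, 0], 0],
    [[0.0001, 0.003, 0], 0],
  ],
)

```text
clock: 23.85
position: [0.5514, 0.0485, 0.0872]
tool_rot: [-0.0, 0.686, 0.728, -0.0]
wrist_force: [-0.1, 0.6, -5.5]
grip_width: 0.0494
```

```bash
python3 sf.py
```

```text
clock 23.85
position [0.5514 0.0485 0.0872]
wrist_force [-0.0726  0.5907 -5.5385]
ft_torque [-0.0572  0.0335  0.0215]
grip_width 0.0494
seat frame: toX 0.18  out 63.60  up -0.11 mm gap to home 38.60
```

Emit:
apply_moves(
  deltas=[
    [[-0.0001, 0.001, 0.0001], 0],
    [[-0.0001, 0.002, 0.0001], 0],
    [[-0.0002, 0.003, 0.0001], 0],
    [[-0.0002, 0.004, 0.0001], 0],
    [[-0.0002, 0.004, 0.0001], 0],
  ],
)

```text
clock: 24.48
position: [0.5513, 0.0525, 0.0874]
tool_rot: [0.0, 0.686, 0.728, 0.0]
wrist_force: [0.2, 1.2, -5.0]
grip_width: 0.0496
```

```bash
python3 sf.py
```

```text
clock 24.475
position [0.5513 0.0525 0.0874]
wrist_force [ 0.2391  1.1951 -5.0313]
ft_torque [-0.1956  0.0421  0.0057]
grip_width 0.0496
seat frame: toX 0.26  out 59.58  up 0.05 mm gap to home 34.58
```

Emit:
apply_moves(
  deltas=[
    [[-0.0001, 0.002, 0], 0],
    [[-0.0002, 0.004, 0], 0],
    [[-0.0003, 0.006, 0], 0],
    [[-0.0005, 0.008, 0], 0],
    [[-0.0005, 0.008, 0], 0],
  ],
)

```text
clock: 25.1
position: [0.5507, 0.0607, 0.0873]
tool_rot: [-0.0, 0.685, 0.728, 0.0]
wrist_force: [0.4, 0.3, -6.1]
grip_width: 0.0497
```

```bash
python3 sf.py
```

```text
clock 25.1
position [0.5507 0.0607 0.0873]
wrist_force [ 0.4444  0.2725 -6.1486]
ft_torque [-0.1131  0.0651 -0.0067]
grip_width 0.0497
seat frame: toX 0.19  out 51.45  up 0.02 mm gap to home 26.45
```

Emit:
apply_moves(
  deltas=[
    [[-0.0002, 0.003, 0], 0],
    [[-0.0004, 0.006, 0], 0],
    [[-0.0006, 0.009, 0], 0],
    [[-0.0007, 0.011, 0], 0],
    [[-0.0007, 0.011, 0], 0],
  ],
)

```text
clock: 25.72
position: [0.55, 0.0718, 0.0873]
tool_rot: [-0.0, 0.685, 0.728, 0.0]
wrist_force: [-0.3, -0.1, -6.8]
grip_width: 0.0499
```

Emit:
apply_moves(
  deltas=[
    [[-0.0002, 0.003, 0], 0],
    [[-0.0004, 0.006, 0], 0],
    [[-0.0006, 0.009, 0], 0],
    [[-0.0007, 0.011, 0], 0],
    [[-0.0007, 0.011, 0], 0],
  ],
)

```text
clock: 26.35
position: [0.5492, 0.0828, 0.0873]
tool_rot: [-0.0, 0.686, 0.728, 0.0]
wrist_force: [0.0, 0.3, -7.7]
grip_width: 0.0495
```

```bash
python3 sf.py
```

```text
clock 26.35
position [0.5492 0.0828 0.0873]
wrist_force [ 0.0499  0.2534 -7.7221]
ft_torque [-0.0276  0.0525 -0.0199]
grip_width 0.0495
seat frame: toX 0.01  out 29.26  up -0.04 mm gap to home 4.26
```

Emit:
apply_moves(
  deltas=[
    [[-0.0001, 0.001, -0.0003], 0],
    [[-0.0001, 0.002, -0.0003], 0],
    [[-0.0002, 0.003, -0.0003], 0],
    [[-0.0002, 0.003, -0.0003], 0],
  ],
)

```text
clock: 26.85
position: [0.5492, 0.0856, 0.0871]
tool_rot: [0.0, 0.686, 0.728, 0.0]
wrist_force: [-0.4, -0.1, -5.7]
grip_width: 0.0496
```

```bash
python3 sf.py
```

```text
clock 26.85
position [0.5492 0.0856 0.0871]
wrist_force [-0.4393 -0.0538 -5.698 ]
ft_torque [-0.1177  0.0507 -0.0396]
grip_width 0.0496
seat frame: toX 0.18  out 26.49  up -0.16 mm gap to home 1.49
```

Now approach the collar and build the push up in small steps.

Emit:
apply_moves(
  deltas=[
    [[0, 0.0007, 0], 0],
    [[-0.0001, 0.0014, 0], 0],
    [[-0.0001, 0.002, 0], 0],
    [[-0.0001, 0.002, 0], 0],
  ],
)

```text
clock: 27.35
position: [0.5492, 0.0868, 0.0871]
tool_rot: [0.0, 0.686, 0.728, -0.0]
wrist_force: [-0.2, -3.4, -5.5]
grip_width: 0.0496
```

```bash
python3 sf.py
```

```text
clock 27.35
position [0.5492 0.0868 0.0871]
wrist_force [-0.1816 -3.4224 -5.4673]
ft_torque [-0.7874  0.0227  0.0008]
grip_width 0.0496
seat frame: toX 0.20  out 25.23  up -0.21 mm gap to home 0.23
```

Emit:
apply_moves(
  deltas=[
    [[0, 0.0005, 0], 0],
    [[0, 0.001, 0], 0],
    [[0, 0.0015, 0], 0],
    [[0, 0.0015, 0], 0],
    [[0, 0.0015, 0], 0],
  ],
)

```text
clock: 27.98
position: [0.5491, 0.0869, 0.087]
tool_rot: [0.001, 0.686, 0.728, -0.001]
wrist_force: [0.5, -9.8, -6.8]
grip_width: 0.0497
```

```bash
python3 sf.py
```

```text
clock 27.975
position [0.5491 0.0869 0.087 ]
wrist_force [ 0.4988 -9.8196 -6.8357]
ft_torque [-1.6538  0.002  -0.0597]
grip_width 0.0497
seat frame: toX 0.16  out 25.11  up -0.29 mm gap to home 0.11
```

Emit:
apply_moves(
  deltas=[
    [[0, 0.0005, 0], 0],
    [[0, 0.001, 0], 0],
    [[0, 0.0012, 0], 0],
    [[0, 0.0012, 0], 0],
    [[0, 0.0012, 0], 0],
    [[0, 0.0012, 0], 0],
  ],
)

```text
clock: 28.72
position: [0.5492, 0.087, 0.087]
tool_rot: [0.002, 0.686, 0.728, -0.002]
wrist_force: [-0.6, -14.3, -5.2]
grip_width: 0.0499
```

```bash
python3 sf.py; python3 spo.py s15 .5475
```

```text
clock 28.725
position [0.5492 0.087  0.087 ]
wrist_force [ -0.6039 -14.2973  -5.2376]
ft_torque [-2.3448  0.051  -0.1391]
grip_width 0.0499
seat frame: toX 0.18  out 25.09  up -0.29 mm gap to home 0.09
clock 28.875
position [0.5492 0.087  0.087 ]
wrist_force [ -0.8711 -14.53    -5.5257]
ft_torque [-2.3456  0.1315 -0.0859]
grip_width 0.0496
tcp in seat frame (x neg=+X): [-0.00017111  0.02508596 -0.00028742]
```

View pics/os15.png

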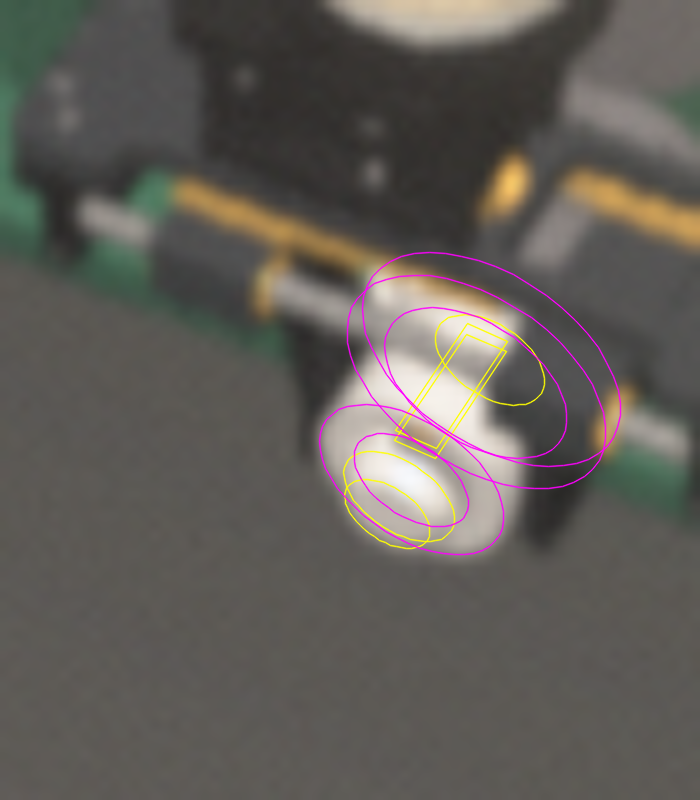

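Emit:
apply_moves(
  deltas=[
    [[0, -0.0015, 0], 0],
    [[0, -0.003, 0], 0],
    [[0, -0.0036, 0], 0],
    [[0, -0.0036, 0], 0],
  ],
)

```text
clock: 29.38
position: [0.5492, 0.0868, 0.0871]
tool_rot: [0.0, 0.686, 0.728, 0.0]
wrist_force: [0.5, -2.4, -5.6]
grip_width: 0.0496
```

Emit:
apply_moves(
  deltas=[
    [[0, 0, 0], 0],
    [[0, 0, 0], 0],
    [[0, 0, 0], 0],
    [[0, 0, 0], 0],
  ],
  fingers=-0.6,
)

```text
clock: 29.88
position: [0.5493, 0.0867, 0.0874]
tool_rot: [0.0, 0.686, 0.728, 0.0]
wrist_force: [0.2, -0.3, 0.4]
grip_width: 0.0687
```

```bash
python3 sf.py
```

```text
clock 29.875
position [0.5493 0.0867 0.0874]
wrist_force [ 0.2124 -0.3309  0.4089]
ft_torque [-0.0282  0.0984  0.0278]
grip_width 0.0687
seat frame: toX 0.33  out 25.37  up 0.10 mm gap to home 0.37
```

Clear of the boss; retreat straight up, then away.

Emit:
apply_moves(
  deltas=[
    [[0, 0, 0.02], 0],
    [[0, 0, 0.05], 0],
    [[0, 0, 0.1], 0],
    [[0, -0.04, 0.13], 0],
    [[0, -0.1, 0.15], 0],
    [[-0.03, -0.16, 0.15], 0],
    [[-0.07, -0.21, 0.15], 0],
    [[-0.11, -0.25, 0.15], 0],
    [[-0.15, -0.28, 0.15], 0],
    [[-0.15, -0.28, 0.15], 0],
  ],
)

```text
clock: 31.12
position: [0.3971, -0.1953, 0.2373]
tool_rot: [0.0, 0.687, 0.726, -0.0]
wrist_force: [-0.1, -0.1, -0.4]
grip_width: 0.0697
```

```bash
python3 - <<'E'
from h import *
shot("scene","s16",(300,165,360,225),12,4)
shot("top","t16",(240,230,320,300),10,4)
crop("s16","s16f",None,1)
E
```

```text
(no output)
```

View pics/s16.png

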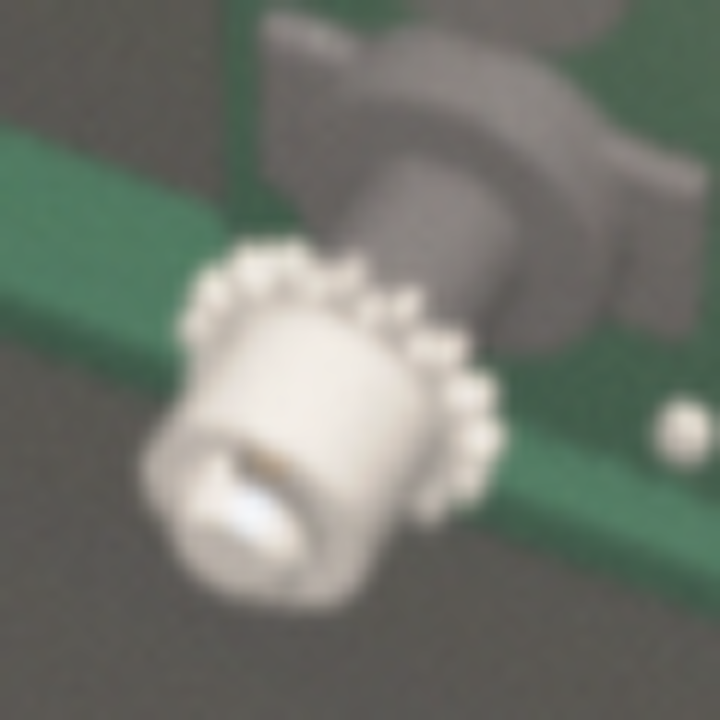

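View pics/t16.png

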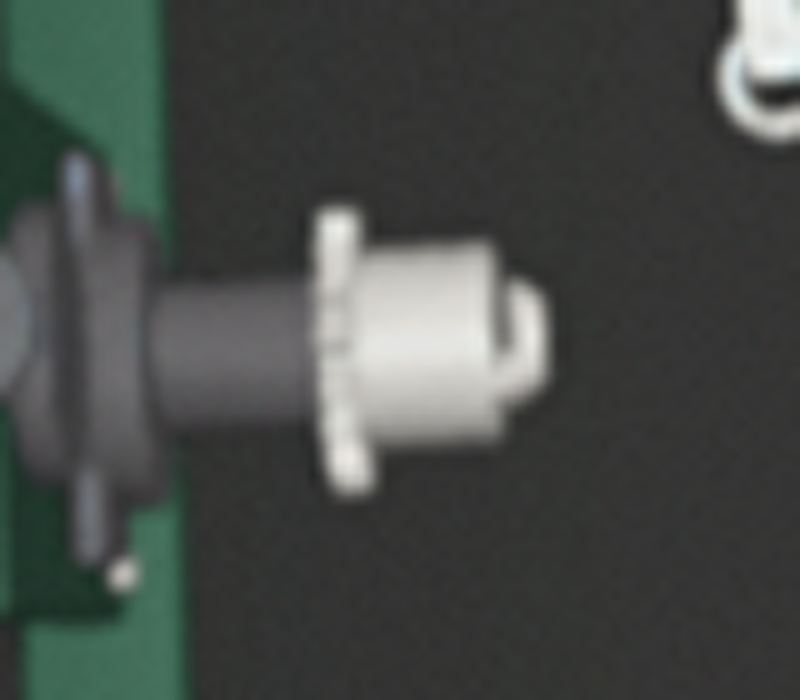

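View pics/s16f.png

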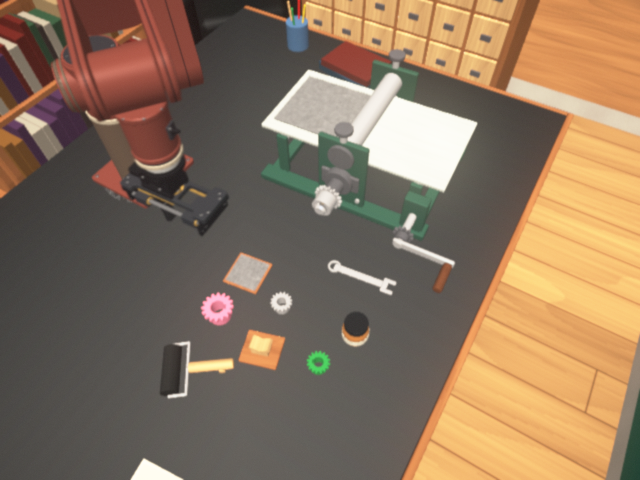

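```bash
python3 -c "
from station import order
print(order.hand_in())"
```

```text
the job is handed in; nothing more can be done
None
```

The sprocket is back on the drive shaft with its keyway over the key, and I handed the job in at about 31 s on the robot's clock. The hand-in gives no verdict.

- **Key:** I took the brass key off the parts board and lowered it into the slot by feel. It met the floor at the expected height, with about 5 N measured at the wrist, and I let it go.
- **Slot lean:** The slot leans about 0.06 rad towards +x. My fits ranged from 0.02 to 0.10 rad, so this is approximate. To suit it, I first turned the sprocket about 0.035 rad in the V-block by pressing down on one tooth with a finger, at about 8 N.
- **Sprocket:** It slid on along the axis with side forces of about 1 N and no binding. I pushed it against the collar at a steady 14.5 N, eased off, opened the jaws and backed away.

**Last checks:**
- While held home, the gripped point measured 25.1 mm from the shaft seat (25.0 is fully home).
- The final pictures show the toothed face flush with the collar and the brass key in the keyway. The ink jar, spanner and roller look unmoved.
- The gripper is clear of everything.
- I did not measure the keyway-to-slot angle after seating. I infer it is right because the key is only loosely free in the slot and keyway.

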